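# Fetch the grease pot from behind the cans

## Task

I need the small yellow-lidded grease pot for the fan motor, but it is hemmed in at the back of the plywood stock tray. Set the blue spray can, the white bottle and the brown jar aside, standing together on the green tray, then take the pot out and stand it in the middle of the clear half of the blue repair mat. Then put the three back in the stock tray, each standing exactly where you found it; do not tip any container over, and leave the mug, calculator and stapler where they are.

Things in the scene. Friction and masses are not known exactly. Their poses are not given: they have to be found in the camera images.
- grease_pot_center (a point): Grease pot: low white tub, 41 mm across, with a yellow lid 44 mm across and 14 mm thick; 40 mm high in all, about 70 g. It starts at the back (far from the robot) of the stock tray with a tall container close on its left, right and front (about 10 mm gaps), so a gripper cannot get down to it until all three are gone; behind it the tray's back wall is about 18 mm away. Upright and solid, loose. Origin of the point: on its axis, half-way up; z up.
- spray_can_center (a point): Blue spray can with a white band and a red cap: 50 mm diameter, straight-sided up to 74 mm, cap 36 mm across, 106 mm high in all, about 160 g. One of the three standing round the pot, which one where changes. Upright and solid, loose. Origin of the point: on its axis, half-way up; z up.
- white_bottle_center (a point): White plastic bottle with an ochre label and a black cap: 50 mm diameter, straight-sided up to 72 mm, cap 28 mm across, 104 mm high in all, about 150 g. One of the three standing round the pot. Upright and solid, loose. Origin of the point: on its axis, half-way up; z up.
- amber_jar_center (a point): Dark brown jar with a paper label and a green cap: 50 mm diameter, straight-sided up to 74 mm, cap 44 mm across, 100 mm high in all, about 200 g. One of the three standing round the pot. Upright and solid, loose. Origin of the point: on its axis, half-way up; z up.
- stock_tray: Shallow plywood tray, fixed, 172 mm (its x) by 212 mm (its y), walls 8 mm thick and 32 mm high, floor 6 mm thick. Origin: centre of its underside, on the table; z up, x points to its back, y to its left. The pot stands at about x = 38 mm, y = 0; the tall ones at about (38, 57), (38, -57) and (-19, 0) mm.
- green_tray: Empty green plastic tray, fixed: the side area. 270 mm (its x) by 130 mm (its y), rim 5 mm thick and 16 mm high, floor 4 mm thick, so all three tall containers fit side by side along x. Origin: centre of its underside, on the table; z up.
- mat_clear (a point): Blue repair mat, fixed, 220 mm (x) by 160 mm (y), 4 mm thick, lying on the table. An opened fan motor (copper and steel drum with a shaft, 76 mm across, 72 mm above the table at its shaft) is fixed on its far half. This point is the middle of the clear half, on the mat's upper face; the motor's axis is 113 mm from it along +x; z up.
- mug: Bystander: blue ceramic mug, 76 mm across, 85 mm high, loose. Origin: centre of its underside.
- calculator: Bystander: grey pocket calculator lying flat, 75 by 125 by 15 mm, loose. Origin: centre of its underside.
- stapler: Bystander: red and black stapler, 36 by 120 by 39 mm, loose, lying beyond the work, between the calculator and the mug. Origin: centre of its underside.

How it is judged:
By the outcome, as a careful person would: the job done as asked, in the order asked, and still so for the second after the job is handed in, with the robot touching nothing.
It also fails if it takes over 144 s, if anything falls off the work surface, if the arm or the gripper's body presses on something with over 40 N, if the wrist force passes 120 N, or if a joint passes its speed limit or range.

## Robot

A 7-joint arm with a two-finger parallel gripper is mounted at the origin on the work surface. World frame = base frame: x ahead of the robot, y to its left, z up, the work surface at z = 0. Lengths are in m, angles in rad, forces in N, time in s.
With the tool pointing down it reaches from about 0.4 to 0.85 m from the base axis. Payload 4.5 kg.
Tool frame: the origin (TCP) lies midway between the tips of the shut fingers; the grasp point (between the pads) lies 19 mm behind it; z points along the fingers, y is the direction in which the jaws open and shut (so a half turn about z gives the same grasp; the last joint's range is limited). The gripper opens to 88 mm and grips with 3 to 60 N. Pads are 18 mm wide; open, the fingers measure 123 mm over their backs; the gripper's body (75 mm by 187 mm) begins 45 mm behind the grasp point.
Start: joints at [1.295, 0.689, -0.195, 1.565, 0.157, 0.902, -0.215], TCP at [0.191, -0.595, 0.207] pointing down, gripper open.
Joint ranges: [-3.01, 3.01], [-0.46, 2.08], [-1.47, 1.51], [0.13, 2.56], [-1, 4.14], [0.04, 2.09], [-2.66, 2.66]. Speed limits (rad/s): [2.57, 2.57, 3.14, 3.14, 3.14, 3.14, 3.14].

## Interface

Orientations are given as a unit quaternion [x, y, z, w].
In Python, from plant import r gives the robot as it stands. The module is installed in compiled form; this text tells all that it offers.
- The arm moves only by the tool carry_out, never from a script. Its argument "commands" is a list of rows, each a list of 6 numbers: the shift along the tool's x, y, z in m, then the turn, a rotation vector about the tool's x, y, z in degrees. In form: [[dx, dy, dz, wx, wy, wz], ...]. A call has 1 to 12 rows; each row is the pose to reach, as a shift and turn from the pose commanded when the call began, along the tool's axes at that moment; what a row does not reach only later rows make up. A row lasts 1/10 s, in which the tool goes at most 50 mm and 8.59 degrees, less where a joint would pass 70% of its speed; a pose out of reach is approached as far as the arm can. A call with a gripper value outside its range is refused whole. "fingers" is the closure in counts, from 0 (fully open) to 255 (shut), set as the call begins (left out, the last holds). The fingers move at their own pace and stop on an object; "grip_force" is the grip in N (left out, the last holds). Time passes only in rows, so rows that repeat a pose let the fingers close. It gives the time, the measured TCP pose, the force and the opening at its end, in the units of the state.
- r.get_state(): the state, without advancing time (a new reading comes with each control period).
- r.snapshot(name): name is "side" or "top"; returns a dict with "img" (384x512x3 uint8, blue, green, red), "intrinsics" (3x3 intrinsics, pixels), "extrinsics" (4x4, takes a point from camera to world coordinates). Camera axes: x right, y down, z forward; pixel columns grow to the right and rows downward; lengths in m; the calibration is good to about 2 mm. A picture is of the moment at which its call begins. There is no depth.
- r.finish_job(): hands the job in, once; it reports no verdict.
Trained networks look in a picture, given as the dict that the camera call returned (one of the last four; its "shot" number tells which), for a name from the list of things; names that differ only in an ending like _2 or _b are one class to them, and where a whole thing is asked for, a point or a joint stands for the part that bears it (a point fixed in the world has none). Each returns a list of dicts, best first, with "p" (0 to 1); they miss things now and then, are a little off and sometimes report something else, mostly with a low value. They report only what shows in the picture. A call takes as long as a camera call.
- r.spot_in(picture, label): "xyz" ([x, y, z] in m, in world coordinates, good to about 4 mm: the middle of the surface that is visible of it).
- r.spot_point(picture, label): "xyz" ([x, y, z] in m, in world coordinates, good to about 4 mm: a listed point, or the origin of a listed thing).
The state is a dict: "clock": time; "q": joint angles; "qd": joint speeds; "joint_torque": joint torques, N m; "tool_pos": TCP position; "eef_rot": TCP orientation; "contact_force": force on the tool from outside, world axes, zero at the start; "moment": the same for the moment, N m; "opening": opening from 0.0 (shut) to 1.0 (fully open).
Only numpy, scipy, OpenCV 4.12 (cv2) and the standard library are available. Lean on these libraries where they do the work, as an engineer would, in place of code of your own. Each camera call takes 0.05 s, during which the arm holds its last target.

## Working session

There is one attempt and no reset: what is moved stays moved. The work goes in short steps, Python scripts to look and compute and a tool call to move; the robot and the scene stay as the last step left them, time stands still between calls to the robot, and variables do not carry over. Pictures are saved under pics/ and viewed, and the job is handed in when it is done.

Besides the shell and the picture viewer there is one more tool, called as name(argument=value, ...), one argument or row to a line, values as JSON. carry_out: Moves the arm, as the interface text tells. Its arguments: {"type":"object","properties":{"commands":{"type":"array","items":{"type":"array","items":{"type":"number"}}},"fingers":{"type":"number"},"grip_force":{"type":"number"}},"required":["commands"]}

```bash
mkdir -p pics; ls; python3 - <<'E'
from plant import r
import cv2,numpy as np
s=r.get_state()
print({k:np.round(v,3).tolist() for k,v in s.items()})
for n in("top","side"):
    p=r.snapshot(n); cv2.imwrite(f"pics/{n}0.png",p["img"])
    print(n,p["intrinsics"].tolist(),np.round(p["extrinsics"],4).tolist())
    for l in ["grease_pot_center","spray_can_center","white_bottle_center","amber_jar_center","stock_tray","green_tray","mat_clear","mug","calculator","stapler"]:
        print(l,[(round(d["p"],2),np.round(d["xyz"],4).tolist()) for d in r.spot_point(p,l)[:2]])
E
```

```text
pics
{'clock': 0.0, 'q': [1.295, 0.69, -0.194, 1.566, 0.157, 0.903, -0.215], 'qd': [0.001, -0.001, 0.0, -0.001, 0.0, -0.001, 0.001], 'joint_torque': [0.001, -52.757, -1.267, -15.343, -0.053, 0.006, 0.0], 'tool_pos': [0.19, -0.595, 0.206], 'eef_rot': [0.988, 0.154, -0.0, -0.001], 'contact_force': [0.456, -0.427, -0.78], 'moment': [0.012, 0.038, 0.038], 'opening': 0.996}
top [[352.1649270098342, 0.0, 251.93658986981148], [0.0, 352.1649270098342, 192.17841345315807], [0.0, 0.0, 1.0]] [[0.0023, -0.9989, 0.0474, 0.5608], [-0.9998, -0.0032, -0.0182, -0.0141], [0.0183, -0.0473, -0.9987, 0.8952], [0.0, 0.0, 0.0, 1.0]]
grease_pot_center [(0.69, [0.6289, 0.0012, 0.025]), (0.3, [0.6292, 0.0573, 0.0589])]
spray_can_center [(0.68, [0.626, -0.0549, 0.0606])]
white_bottle_center [(0.82, [0.6284, 0.0545, 0.0582])]
amber_jar_center [(0.69, [0.5749, -0.0001, 0.0577])]
stock_tray [(0.55, [0.5964, 0.0002, -0.0016])]
green_tray [(0.87, [0.4845, -0.298, 0.0028])]
mat_clear [(0.73, [0.4249, 0.2968, 0.0074])]
mug [(0.94, [0.7408, 0.1754, 0.0024])]
calculator [(0.79, [0.7497, -0.2216, -0.0017]), (0.62, [0.7445, 0.1752, 0.0017])]
stapler [(0.83, [0.7808, -0.0003, -0.0018])]
side [[365.8302588187247, 0.0, 259.79277816862793], [0.0, 365.8302588187247, 190.47892867908183], [0.0, 0.0, 1.0]] [[-0.9568, -0.1638, 0.2401, 0.3817], [-0.2905, 0.5639, -0.773, 0.7214], [-0.0087, -0.8094, -0.5872, 0.6229], [0.0, 0.0, 0.0, 1.0]]
grease_pot_center [(0.51, [0.6309, -0.0015, 0.0272])]
spray_can_center [(0.87, [0.627, -0.0569, 0.062])]
white_bottle_center [(0.76, [0.6362, 0.0569, 0.058])]
amber_jar_center [(0.63, [0.5756, 0.0033, 0.0549])]
stock_tray [(0.65, [0.5888, 0.0051, 0.0017])]
green_tray []
mat_clear [(0.55, [0.429, 0.2908, 0.0019])]
mug [(0.82, [0.7441, 0.1786, -0.003])]
calculator [(0.97, [0.752, -0.2253, 0.002])]
stapler [(0.67, [0.7805, -0.0016, 0.0011])]
```

View pics/top0.png

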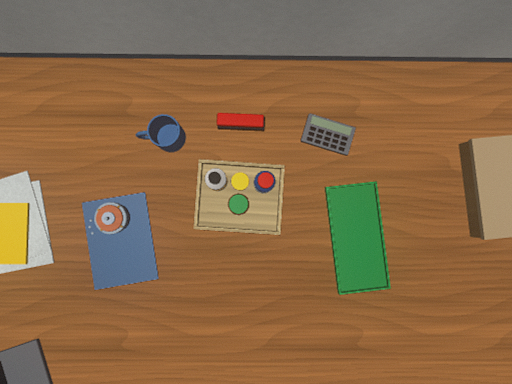

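View pics/side0.png

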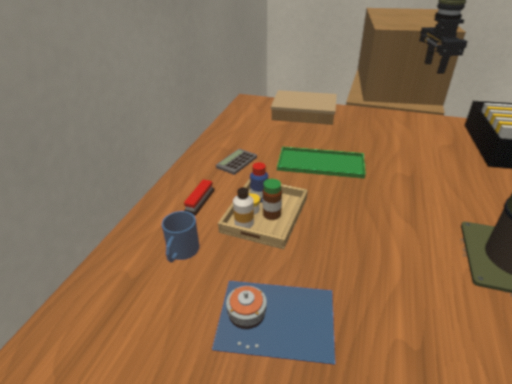

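```bash
cat > h.py <<'E'
from plant import r
import cv2,numpy as np
from scipy.spatial.transform import Rotation as R
def ray(p,uv,z):
    uv=np.atleast_2d(np.asarray(uv,float)); K=p["intrinsics"];E=p["extrinsics"]
    d=np.c_[uv,np.ones(len(uv))]@np.linalg.inv(K).T@E[:3,:3].T; o=E[:3,3]
    return o+d*((z-o[2])/d[:,2])[:,None]
def blob(p,lo,hi,box=None):
    m=cv2.inRange(cv2.cvtColor(p["img"],cv2.COLOR_BGR2HSV),np.array(lo),np.array(hi))
    if box: 
        k=np.zeros_like(m);x0,y0,x1,y1=box;k[y0:y1,x0:x1]=255;m&=k
    n,l,st,c=cv2.connectedComponentsWithStats(m)
    i=1+np.argmax(st[1:,4]); return (l==i).astype(np.uint8),c[i],st[i]
def rect(p,m,z):
    c=max(cv2.findContours(m,cv2.RETR_EXTERNAL,cv2.CHAIN_APPROX_NONE)[0],key=cv2.contourArea)[:,0]
    w=ray(p,c,z)[:,:2]
    (cx,cy),(a,b),t=cv2.minAreaRect((w*1000).astype(np.float32)); return round(cx,1),round(cy,1),round(a,1),round(b,1),round(t,1)
def plan(x,y,z,yaw):
    "to target TCP pos, tool x axis at yaw deg (pointing down)"
    s=r.get_state(); q=R.from_quat(s["eef_rot"])
    t=R.from_euler('z',yaw,degrees=True)*R.from_quat([1,0,0,0])
    d=q.inv().apply(np.array([x,y,z])-s["tool_pos"]); w=(q.inv()*t).as_rotvec(degrees=True)
    print("at",np.round(s["tool_pos"],4),"yaw",round(np.degrees(np.arctan2(*q.as_matrix()[[1,0],0])),2),"t",round(s["clock"],2),"open",round(s["opening"],3),"F",np.round(s["contact_force"],1))
    print("shift mm",np.round(d*1000,1),"rot",np.round(w,2))
def shot(n,f):
    p=r.snapshot(n); cv2.imwrite(f"pics/{f}.png",p["img"]); return p
E
python3 - <<'E'
from h import *
for i in range(2):
    p=r.snapshot("top")
    m,c,s=blob(p,(50,120,60),(75,255,255),(315,170,400,300)); print("green",s,rect(p,m,0.016))
    m,c,s=blob(p,(100,80,60),(125,255,255),(70,185,170,300)); print("mat",s,rect(p,m,0.004))
    m,c,s=blob(p,(20,120,120),(35,255,255),(225,165,255,195)); print("lid",s,c,ray(p,c,.046)[0])
    m,c,s=blob(p,(50,100,40),(75,255,255),(225,190,255,220)); print("jar",s,c,ray(p,c,.106)[0])
    m,c,s=blob(p,(0,150,100),(8,255,255),(250,165,280,195)); print("red",s,c,ray(p,c,.112)[0])
    m,c,s=blob(p,(0,0,0),(180,255,60),(205,165,225,195)); print("blk",s,c,ray(p,c,.110)[0])
im=p["img"][140:300,60:400]
cv2.imwrite("pics/crop.png",cv2.resize(p["img"][150:245,185:295],None,fx=7,fy=6,interpolation=cv2.INTER_CUBIC))
# tray fit: edges grid
for uv in [(200,160),(284,165),(281,233),(194,228)]: print(uv,ray(p,uv,.032)[0])
E
```

```text
green [ 326  182   65  113 5569] (490.6, -293.9, 268.3, 130.5, 6.7)
mat [  83  193   75   96 4537] (481.6, 300.0, 217.2, 156.9, 9.7)
lid [231 172  18  19 268] [239.56716418 180.82835821] [6.28443595e-01 3.26137118e-04 4.60000000e-02]
jar [229 195  19  19 288] [238.00347222 203.72569444] [0.57225503 0.0025991  0.106     ]
red [258 173  15  15 183] [265.09289617 179.93442623] [ 0.62540188 -0.05773663  0.112     ]
blk [209 172   6   7  10] [210.6 174.5] [0.63727174 0.06394318 0.11      ]
green [ 325  182   66  113 5569] (490.7, -293.8, 268.4, 130.6, 6.7)
mat [  83  193   75   96 4542] (481.7, 300.0, 217.2, 157.0, 9.7)
lid [231 172  18  19 269] [239.59479554 180.81412639] [6.28478329e-01 2.59532418e-04 4.60000000e-02]
jar [229 195  19  19 288] [238.05555556 203.72916667] [0.57224756 0.00248253 0.106     ]
red [258 173  15  15 183] [265.09289617 179.93442623] [ 0.62540188 -0.05773663  0.112     ]
blk [209 172   6   7  11] [210.63636364 174.54545455] [0.63717022 0.06386134 0.11      ]
(200, 160) [0.68052926 0.09798627 0.032     ]
(284, 165) [ 0.66912878 -0.1088607   0.032     ]
(281, 233) [ 0.50206683 -0.10117662  0.032     ]
(194, 228) [0.51396737 0.11101839 0.032     ]
```

View pics/crop.png

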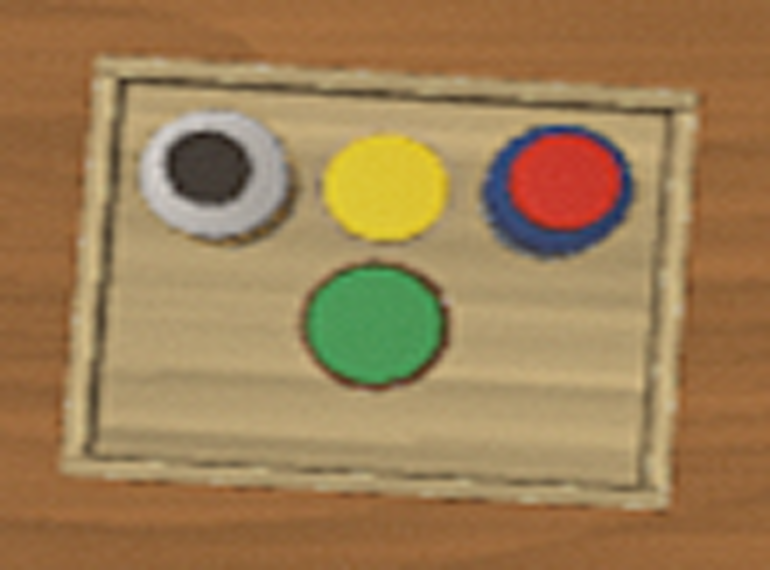

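```bash
python3 - <<'E'
from h import *
p=r.snapshot("top")
print(ray(p,(214.5,177.8),.110), ray(p,(238.3,203.7),.106), ray(p,(265,179.9),.112),ray(p,(107.5,218),.072))
plan(.573,.0015,.2,-3.3)
E
```

```text
[[0.62991461 0.05519608 0.11      ]] [[0.57231424 0.00193585 0.106     ]] [[ 0.62547814 -0.05752907  0.112     ]] [[0.53894227 0.3051346  0.072     ]]
at [ 0.1906 -0.5953  0.2069] yaw 17.75 t 1.25 open 1.0 F [-0.  -0.2  0.3]
shift mm [ 546.2 -451.7    6.9] rot [ 0.    0.   21.05]
```

carry_out(
  commands=[
    [0.02,-0.017,0,0,0,0],
    [0.05,-0.041,0,0,0,2],
    [0.085,-0.07,0,0,0,4],
    [0.12,-0.1,0,0,0,6],
    [0.155,-0.13,0,0,0,8],
    [0.19,-0.16,0,0,0,10],
    [0.225,-0.186,0,0,0,12],
    [0.26,-0.215,0,0,0,14],
    [0.295,-0.244,0,0,0,16],
    [0.33,-0.273,0,0,0,18],
    [0.365,-0.302,0,0,0,20],
    [0.4,-0.331,0.0,0,0,21],
  ],
  fingers=45,
  grip_force=25,
)

```text
clock: 2.45
tool_pos: [0.4716, -0.1564, 0.2072]
eef_rot: [1.0, -0.029, 0.0, 0.0]
contact_force: [1.1, 1.1, 0.1]
opening: 0.826
```

```bash
python3 -c "
from h import *
plan(.573,.0015,.19,-3.3)"
```

```text
at [ 0.4716 -0.1564  0.2072] yaw -3.31 t 2.45 open 0.826 F [1.1 1.1 0.1]
shift mm [  92.1 -163.5   17.2] rot [ 0.01 -0.04 -0.01]
```

carry_out(
  commands=[
    [0.015,-0.026,0.003,0,0,0],
    [0.033,-0.058,0.007,0,0,0],
    [0.05,-0.09,0.01,0,0,0],
    [0.07,-0.125,0.014,0,0,0],
    [0.085,-0.15,0.017,0,0,0],
    [0.0915,-0.1625,0.017,0,0,0],
    [0.0915,-0.1625,0.017,0,0,0],
    [0.0915,-0.1625,0.017,0,0,0],
  ],
)

```text
clock: 3.25
tool_pos: [0.5704, -0.0028, 0.19]
eef_rot: [1.0, -0.029, -0.0, 0.001]
contact_force: [-0.3, 0.8, -0.9]
opening: 0.828
```

```bash
python3 -c "
from h import *
plan(.573,.0017,.054,-3.3)"
```

```text
at [ 0.5704 -0.0028  0.19  ] yaw -3.34 t 3.25 open 0.828 F [-0.3  0.8 -0.9]
shift mm [  2.5  -4.9 136. ] rot [ 0.09  0.04 -0.04]
```

carry_out(
  commands=[
    [0.0025,-0.0045,0,0,0,0],
    [0.0025,-0.0045,0.015,0,0,0],
    [0.0025,-0.0045,0.04,0,0,0],
    [0.0025,-0.0045,0.065,0,0,0],
    [0.0025,-0.0045,0.09,0,0,0],
    [0.0025,-0.0045,0.11,0,0,0],
    [0.0025,-0.0045,0.125,0,0,0],
    [0.0025,-0.0045,0.133,0,0,0],
    [0.0025,-0.0045,0.136,0,0,0],
    [0.0025,-0.0045,0.136,0,0,0],
  ],
)

```text
clock: 4.25
tool_pos: [0.574, 0.0028, 0.0542]
eef_rot: [1.0, -0.029, 0.0, 0.0]
contact_force: [0.4, 0.8, -1.0]
opening: 0.823
```

```bash
python3 -c "
from h import *
p=shot('side','s1')
cv2.imwrite('pics/s1c.png',cv2.resize(p['img'][80:260,180:360],None,fx=3,fy=3))
plan(.573,.0017,.054,-3.3)"
```

```text
at [0.5743 0.0029 0.0545] yaw -3.29 t 4.3 open 0.829 F [-0.4  0.8 -0. ]
shift mm [-1.2  1.3  0.5] rot [ 0.01 -0.06  0.01]
```

View pics/s1c.png

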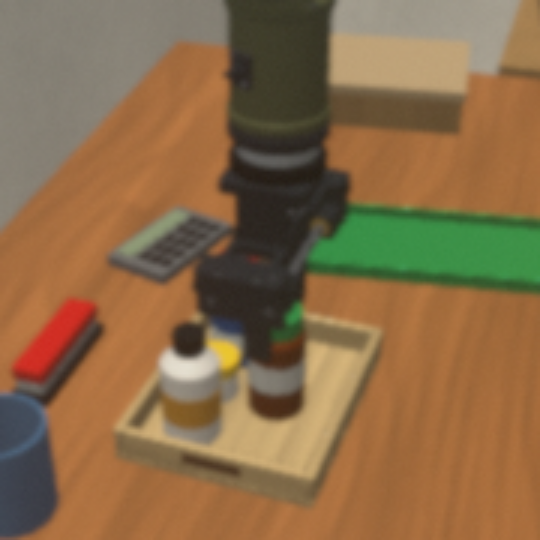

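The picture shows the gripper straddling the green-capped jar (about pixel 275,370 in the crop), clear of the bottle and the pot. Closing now.

carry_out(
  commands=[
    [-0.001,0.001,0,0,0,0],
    [-0.001,0.001,0,0,0,0],
    [-0.001,0.001,0,0,0,0],
    [-0.001,0.001,0,0,0,0],
    [-0.001,0.001,0,0,0,0],
    [-0.001,0.001,0,0,0,0],
    [-0.001,0.001,0,0,0,0],
  ],
  fingers=200,
  grip_force=25,
)

```text
clock: 5.0
tool_pos: [0.5731, 0.0025, 0.0542]
eef_rot: [1.0, -0.028, 0.0, -0.0]
contact_force: [0.4, 0.6, 3.1]
opening: 0.492
```

```bash
python3 -c "
from h import *
plan(.573,.0017,.054,-3.3)"
```

```text
at [0.5731 0.0025 0.0542] yaw -3.24 t 5.0 open 0.492 F [0.4 0.6 3.1]
shift mm [-0.1  0.8  0.2] rot [-0.   -0.03  0.06]
```

carry_out(
  commands=[
    [0,0,0,0,0,0],
    [0,0,0,0,0,0],
  ],
)

```text
clock: 5.2
tool_pos: [0.5731, 0.0025, 0.0541]
eef_rot: [1.0, -0.028, 0.0, -0.0]
contact_force: [0.0, 0.2, 3.7]
opening: 0.495
```

```bash
python3 -c "
from h import *
plan(.573,.0017,.054,-3.3)
p=shot('side','s2')
cv2.imwrite('pics/s2c.png',cv2.resize(p['img'][140:240,220:320],None,fx=6,fy=6))
p=shot('top','t2')
cv2.imwrite('pics/t2c.png',cv2.resize(p['img'][140:240,190:290],None,fx=6,fy=6))"
```

```text
at [0.5731 0.0025 0.0541] yaw -3.25 t 5.2 open 0.495 F [0.  0.2 3.7]
shift mm [-0.1  0.8  0.1] rot [-0.01 -0.03  0.05]
```

View pics/s2c.png

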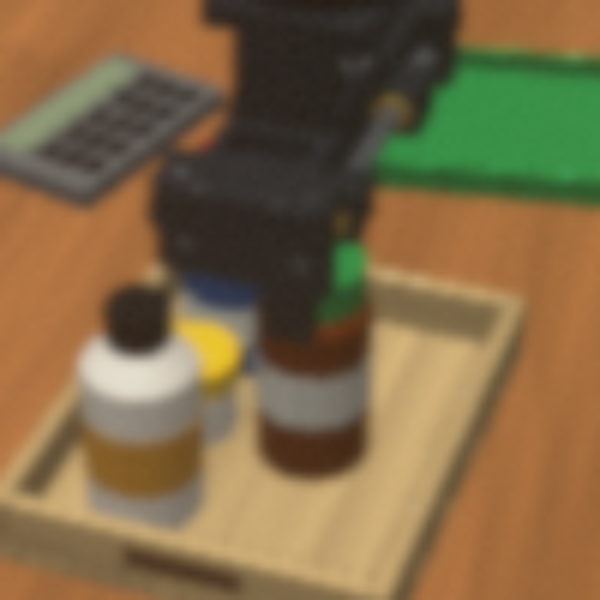

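View pics/t2c.png

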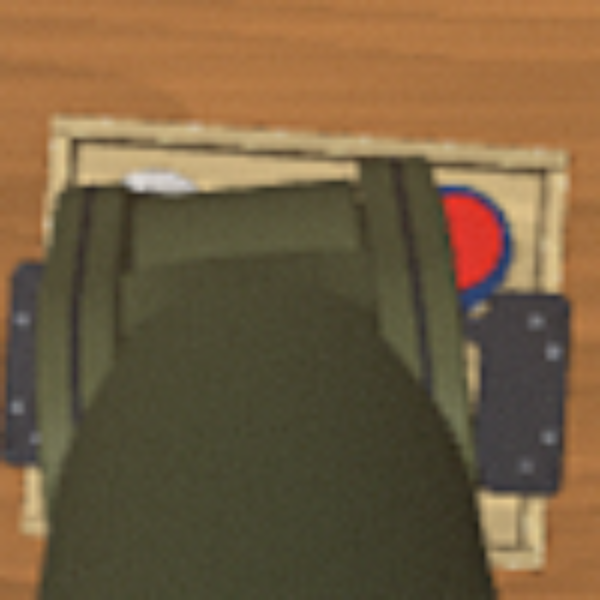

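```bash
cat >> h.py <<'E'
def proj(p,X):
    E=np.linalg.inv(p["extrinsics"]); c=E[:3,:3]@np.array(X)+E[:3,3]; u=p["intrinsics"]@c; return u[:2]/u[2]
E
python3 -c "
from h import *
p=r.snapshot('side')
f=lambda X:np.round((proj(p,X)-[220,140])*6)
print('jar bottom front',f((.5727,.027,.006)),'z54',f((.5727,.027,.054)),'z80',f((.5727,.027,.08)))
for y in (.025,.045):
  for z in (.054,.073,.09): print(y,z,f((.5731,y,z)), f((.582,y,z)))
"
```

```text
jar bottom front [295. 480.] z54 [296. 393.] z80 [296. 343.]
0.025 0.054 [296. 390.] [276. 386.]
0.025 0.073 [297. 354.] [276. 350.]
0.025 0.09 [297. 321.] [276. 317.]
0.045 0.054 [283. 419.] [263. 415.]
0.045 0.073 [283. 382.] [262. 379.]
0.045 0.09 [284. 349.] [262. 345.]
```

```bash
python3 -c "
from h import *
im=cv2.imread('pics/s2.png')[165:225,245:295]
im=np.clip((im.astype(float)/255)**.5*255,0,255).astype(np.uint8)
cv2.imwrite('pics/s2d.png',cv2.resize(im,None,fx=10,fy=10,interpolation=cv2.INTER_CUBIC))"
```

```text
(no output)
```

View pics/s2d.png

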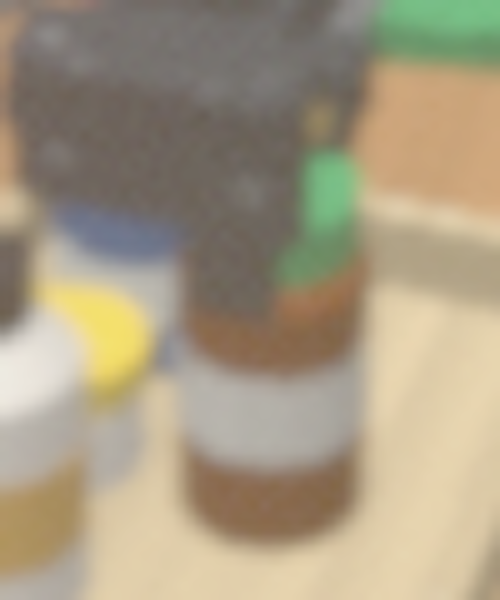

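```bash
python3 -c "
from h import *
p=r.snapshot('side')
f=lambda X:np.round((proj(p,X)-[220,140])*6)
for y in (.03,.06,.095):
  for z in (.118,.15): print(y,z,f((.611,y,z)), f((.536,y,z)))
p2=r.snapshot('top')
g=lambda X:np.round((proj(p2,X)-[190,140])*6)
for y in (.095,-.095):
  for z in (.118,.15,.2): print('top',y,z,g((.611,y,z)), g((.536,y,z)))
"
```

```text
0.03 0.118 [204. 256.] [384. 286.]
0.03 0.15 [202. 190.] [387. 219.]
0.06 0.118 [181. 298.] [366. 330.]
0.06 0.15 [179. 231.] [368. 262.]
0.095 0.118 [152. 350.] [343. 384.]
0.095 0.15 [149. 281.] [344. 315.]
top 0.095 0.118 [ 36. 276.] [ 34. 480.]
top 0.095 0.15 [ 23. 270.] [ 21. 483.]
top 0.095 0.2 [  1. 260.] [ -1. 488.]
top -0.095 0.118 [552. 278.] [553. 481.]
top -0.095 0.15 [562. 272.] [562. 484.]
top -0.095 0.2 [578. 262.] [579. 489.]
```

```bash
python3 -c "
from h import *
p=r.snapshot('side')
f=lambda X:np.round((proj(p,X)-[410,0])*6)
q=R.from_euler('z',17.75,degrees=True)*R.from_quat([1,0,0,0])
for z in (.207,.24,.26):
  for s in (-.053,.053):
    X=np.array([.191,-.595,z])+q.apply([0,s,0]); print(z,s,f(X))
im=cv2.imread('pics/side0.png')[0:90,410:500]
im=np.clip((im.astype(float)/255)**.6*255,0,255).astype(np.uint8)
cv2.imwrite('pics/s0d.png',cv2.resize(im,None,fx=6,fy=6,interpolation=cv2.INTER_CUBIC))"
```

```text
0.207 -0.053 [164. 500.]
0.207 0.053 [ 89. 436.]
0.24 -0.053 [181. 439.]
0.24 0.053 [104. 377.]
0.26 -0.053 [192. 400.]
0.26 0.053 [113. 341.]
```

View pics/s0d.png

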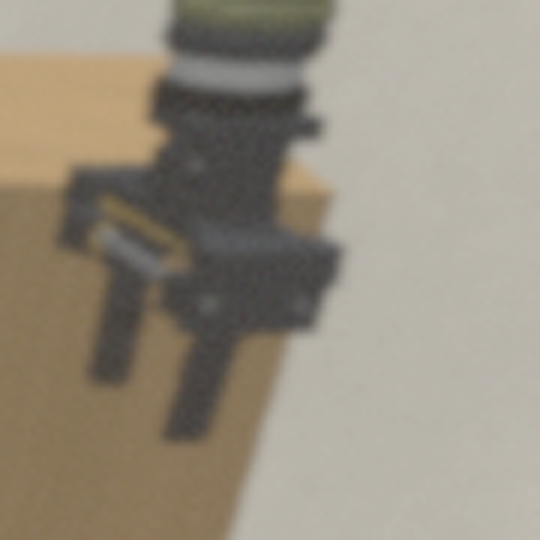

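The side views put the fingertips about 33 mm higher than the reported TCP. At the start pose they show at (185,437) and (110,380) in the crop, which matches z=0.24 rather than the reported 0.207. The jaws are therefore on the jar's cap, which agrees with the 43.6 mm opening. I'll reopen, go down 34 mm and grip the body instead.

carry_out(
  commands=[
    [0,0,0,0,0,0],
    [0,0,0,0,0,0],
    [0,0,0,0,0,0],
    [0,0,0,0,0,0],
    [0,0,0.004,0,0,0],
    [0,0,0.012,0,0,0],
    [0,0,0.02,0,0,0],
    [0,0,0.028,0,0,0],
    [0,0,0.033,0,0,0],
    [0,0,0.034,0,0,0],
    [0,0,0.034,0,0,0],
  ],
  fingers=45,
)

```text
clock: 6.6
tool_pos: [0.5728, 0.0024, 0.0196]
eef_rot: [1.0, -0.028, -0.0, 0.0]
contact_force: [0.6, -0.3, 0.4]
opening: 0.823
```

```bash
python3 -c "
from h import *
p=shot('side','s3')
cv2.imwrite('pics/s3c.png',cv2.resize(p['img'][140:240,220:320],None,fx=6,fy=6))
plan(.573,.0019,.02,-3.3)"
```

```text
at [0.573  0.0023 0.0199] yaw -3.26 t 6.65 open 0.823 F [-0.  -0.4 -0.6]
shift mm [ 0.1  0.4 -0.1] rot [ 0.01 -0.01  0.04]
```

View pics/s3c.png

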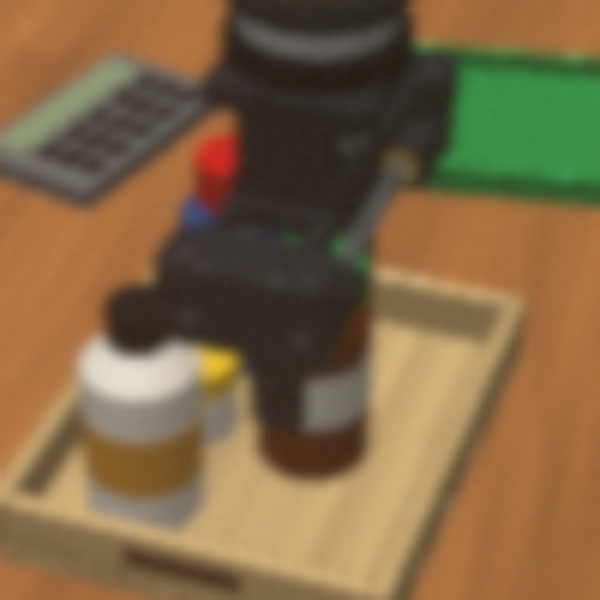

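The fingers now straddle the jar's body, with the tip near (285,425). Gripping.

carry_out(
  commands=[
    [0,0,0,0,0,0],
    [0,0,0,0,0,0],
    [0,0,0,0,0,0],
    [0,0,0,0,0,0],
    [0,0,0,0,0,0],
    [0,0,0,0,0,0],
    [0,0,-0.002,0,0,0],
    [0,0,-0.005,0,0,0],
  ],
  fingers=200,
  grip_force=25,
)

```text
clock: 7.45
tool_pos: [0.5723, 0.0023, 0.0246]
eef_rot: [1.0, -0.028, -0.001, 0.0]
contact_force: [-0.3, -0.2, -1.6]
opening: 0.557
```

```bash
python3 -c "
from h import *
plan(.573,.0019,.15,-3.3)"
```

```text
at [0.5723 0.0023 0.0246] yaw -3.25 t 7.45 open 0.557 F [-0.3 -0.2 -1.6]
shift mm [   0.5    0.4 -125.4] rot [0.02 0.06 0.05]
```

carry_out(
  commands=[
    [0,0,-0.015,0,0,0],
    [0,0,-0.04,0,0,0],
    [0,0,-0.07,0,0,0],
    [0,0,-0.1,0,0,0],
    [0,0,-0.12,0,0,0],
    [0,0,-0.126,0,0,0],
    [0,0,-0.126,0,0,0],
  ],
)

```text
clock: 8.15
tool_pos: [0.5733, 0.0024, 0.152]
eef_rot: [1.0, -0.028, 0.001, -0.0]
contact_force: [-0.4, 0.3, -2.1]
opening: 0.558
```

```bash
python3 -c "
from h import *
plan(.5635,-.286,.15,-3.3)"
```

```text
at [0.5733 0.0024 0.152 ] yaw -3.25 t 8.15 open 0.558 F [-0.4  0.3 -2.1]
shift mm [  6.6 288.5   2. ] rot [-0.01 -0.11  0.05]
```

carry_out(
  commands=[
    [0.0,0.015,0,0,0,0],
    [0.002,0.045,0,0,0,0],
    [0.003,0.08,0,0,0,0],
    [0.004,0.115,0,0,0,0],
    [0.005,0.15,0,0,0,0],
    [0.006,0.185,0,0,0,0],
    [0.0065,0.22,0,0,0,0],
    [0.0065,0.25,0,0,0,0],
    [0.0065,0.275,0,0,0,0],
    [0.0065,0.2885,0,0,0,0],
    [0.0065,0.2885,0,0,0,0],
    [0.0065,0.2885,0,0,0,0],
  ],
)

```text
clock: 9.35
tool_pos: [0.5627, -0.2846, 0.1501]
eef_rot: [1.0, -0.028, -0.001, -0.001]
contact_force: [0.1, 1.1, -2.8]
opening: 0.56
```

```bash
python3 -c "
from h import *
p=shot('side','s4')
cv2.imwrite('pics/s4c.png',cv2.resize(p['img'][40:200,240:400],None,fx=3.7,fy=3.7))
plan(.5635,-.286,.021,-3.3)"
```

```text
at [ 0.5631 -0.2837  0.1504] yaw -3.13 t 9.4 open 0.558 F [-0.4  0.9 -1.8]
shift mm [  0.6   2.5 129.4] rot [-0.12  0.05  0.17]
```

View pics/s4c.png

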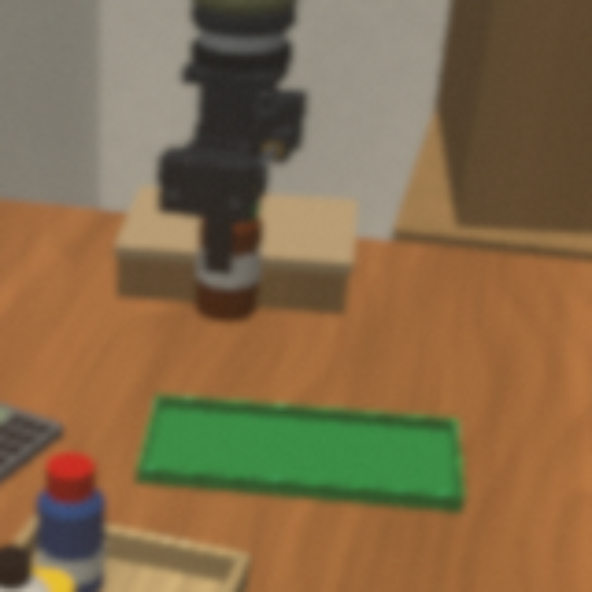

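carry_out(
  commands=[
    [0.0,0.002,0.015,0,0,0],
    [0,0.002,0.04,0,0,0],
    [0,0.002,0.065,0,0,0],
    [0,0.002,0.09,0,0,0],
    [0,0.002,0.11,0,0,0],
    [0,0.002,0.122,0,0,0],
    [0,0.002,0.128,0,0,0],
    [0,0.002,0.13,0,0,0],
    [0,0.002,0.131,0,0,0],
    [0,0.002,0.132,0,0,0],
    [0,0.002,0.132,0,0,0],
  ],
)

```text
clock: 10.5
tool_pos: [0.5633, -0.2883, 0.0196]
eef_rot: [1.0, -0.028, 0.001, 0.0]
contact_force: [-0.1, 0.8, -1.5]
opening: 0.556
```

```bash
python3 -c "
from h import *
plan(.5635,-.286,.018,-3.3)"
```

```text
at [ 0.5633 -0.2883  0.0196] yaw -3.25 t 10.5 open 0.556 F [-0.1  0.8 -1.5]
shift mm [ 0.  -2.3  1.6] rot [ 0.03 -0.07  0.05]
```

carry_out(
  commands=[
    [0,0,0.0005,0,0,0],
    [0,0,0.001,0,0,0],
    [0,0,0.0015,0,0,0],
    [0,0,0.002,0,0,0],
    [0,0,0.002,0,0,0],
  ],
)

```text
clock: 11.0
tool_pos: [0.5632, -0.2882, 0.0181]
eef_rot: [1.0, -0.028, 0.0, 0.0]
contact_force: [-2.4, 1.6, 6.6]
opening: 0.556
```

Contact. Releasing and rising.

carry_out(
  commands=[
    [0,0,0,0,0,0],
    [0,0,0,0,0,0],
    [0,0,0,0,0,0],
    [0,0,0,0,0,0],
    [0,0,-0.015,0,0,0],
    [0,0,-0.045,0,0,0],
    [0,0,-0.08,0,0,0],
    [0,0,-0.115,0,0,0],
    [0,0,-0.132,0,0,0],
    [0,0,-0.132,0,0,0],
  ],
  fingers=45,
)

```text
clock: 12.0
tool_pos: [0.5651, -0.2891, 0.1529]
eef_rot: [1.0, -0.029, 0.003, 0.001]
contact_force: [1.1, 0.0, -0.4]
opening: 0.828
```

```bash
python3 -c "
from h import *
p=shot('top','t5'); p2=shot('side','s5')
cv2.imwrite('pics/s5c.png',cv2.resize(p2['img'][100:260,180:400],None,fx=3.5,fy=3.5))
for l in ['spray_can_center','white_bottle_center','amber_jar_center']:
  for q in (p,p2): print(l,[(round(d['p'],2),np.round(d['xyz'],4).tolist()) for d in r.spot_point(q,l)[:1]])
plan(.630,.0552,.15,-3.3)"
```

```text
spray_can_center [(0.64, [0.6247, -0.0571, 0.0607])]
spray_can_center [(0.94, [0.6286, -0.0577, 0.0615])]
white_bottle_center [(0.24, [0.7819, -0.0033, -0.0027])]
white_bottle_center [(0.69, [0.6358, 0.0586, 0.0589])]
amber_jar_center [(0.64, [0.5644, -0.2883, 0.0552])]
amber_jar_center [(0.76, [0.564, -0.2888, 0.051])]
at [ 0.5623 -0.2877  0.1478] yaw -3.25 t 12.4 open 0.823 F [-0.4  0.6  0.3]
shift mm [  48.2 -346.2   -2. ] rot [-0.04  0.11  0.05]
```

View pics/s5c.png

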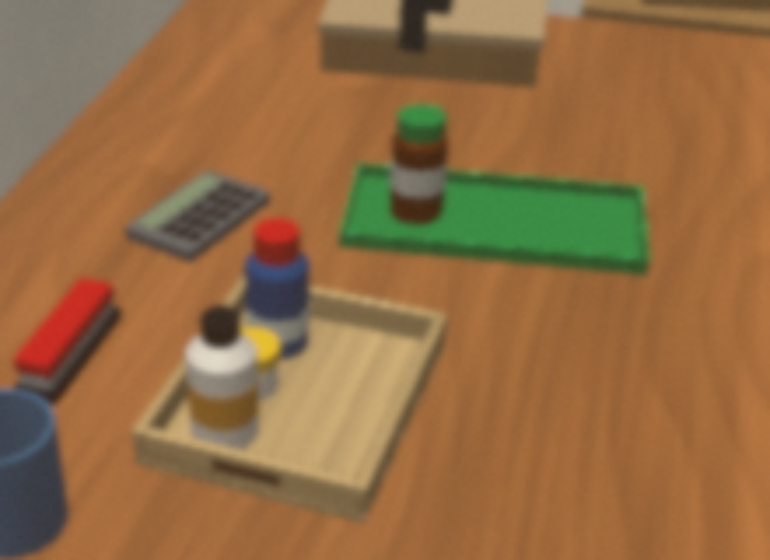

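The jar stands upright at the far end of the green tray, near (418,170). The spray can is next.

carry_out(
  commands=[
    [0.004,-0.016,-0.001,0,0,0],
    [0.01,-0.046,-0.002,0,0,0],
    [0.018,-0.085,-0.002,0,0,0],
    [0.027,-0.125,-0.002,0,0,0],
    [0.036,-0.165,-0.002,0,0,0],
    [0.045,-0.2,-0.002,0,0,0],
    [0.049,-0.225,-0.002,0,0,0],
    [0.0506,-0.233,-0.002,0,0,0],
    [0.0506,-0.233,-0.002,0,0,0],
    [0.0506,-0.233,-0.002,0,0,0],
    [0.0506,-0.233,-0.002,0,0,0],
  ],
)

```text
clock: 13.5
tool_pos: [0.6261, -0.0609, 0.1509]
eef_rot: [1.0, -0.03, -0.0, 0.001]
contact_force: [-0.2, 0.3, 0.4]
opening: 0.826
```

```bash
python3 -c "
from h import *
plan(.626,-.0575,.02,-3.3)"
```

```text
at [ 0.6261 -0.0609  0.1509] yaw -3.44 t 13.5 open 0.826 F [-0.2  0.3  0.4]
shift mm [ -0.2  -3.6 130.9] rot [ 0.1   0.02 -0.14]
```

carry_out(
  commands=[
    [0,-0.002,0,0,0,0],
    [0,-0.002,0.015,0,0,0],
    [0,-0.002,0.04,0,0,0],
    [0,-0.002,0.065,0,0,0],
    [0,-0.002,0.085,0,0,0],
    [0,-0.002,0.102,0,0,0],
    [0,-0.002,0.115,0,0,0],
    [0,-0.002,0.124,0,0,0],
    [0,-0.002,0.128,0,0,0],
    [0,-0.002,0.128,0,0,0],
    [0,-0.002,0.128,0,0,0],
  ],
)

```text
clock: 14.6
tool_pos: [0.6273, -0.0563, 0.0236]
eef_rot: [1.0, -0.028, 0.001, 0.0]
contact_force: [-0.1, -0.4, -0.5]
opening: 0.825
```

```bash
python3 -c "
from h import *
plan(.626,-.0575,.022,-3.3)
p=shot('side','s6')
cv2.imwrite('pics/s6c.png',cv2.resize(p['img'][100:260,180:340],None,fx=3.7,fy=3.7))"
```

```text
at [ 0.6273 -0.0563  0.0236] yaw -3.25 t 14.6 open 0.825 F [-0.1 -0.4 -0.5]
shift mm [-1.2  1.2  1.6] rot [ 0.   -0.07  0.05]
```

View pics/s6c.png

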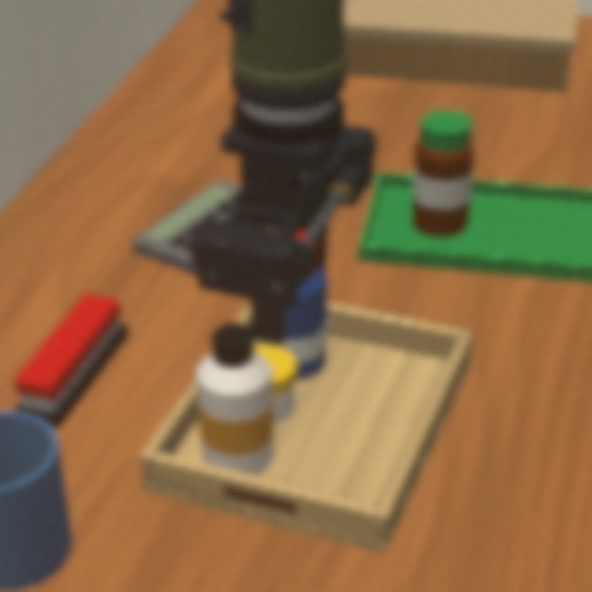

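The fingers straddle the spray can and clear the pot, whose yellow lid is at (275,362). Gripping with a 1 mm y trim.

carry_out(
  commands=[
    [-0.001,0.001,0.001,0,0,0],
    [-0.001,0.001,0.001,0,0,0],
    [-0.001,0.001,0.001,0,0,0],
    [-0.001,0.001,0.001,0,0,0],
    [-0.001,0.001,0.001,0,0,0],
    [-0.001,0.001,0.001,0,0,0],
    [-0.001,0.001,0.001,0,0,0],
  ],
  fingers=200,
)

```text
clock: 15.35
tool_pos: [0.6258, -0.0574, 0.0221]
eef_rot: [1.0, -0.028, 0.0, 0.0]
contact_force: [0.0, 0.1, 2.4]
opening: 0.554
```

carry_out(
  commands=[
    [0,0,-0.004,0,0,0],
    [0,0,-0.015,0,0,0],
    [0,0,-0.04,0,0,0],
    [0,0,-0.07,0,0,0],
    [0,0,-0.1,0,0,0],
    [0,0,-0.12,0,0,0],
    [0,0,-0.128,0,0,0],
    [0,0,-0.128,0,0,0],
  ],
)

```text
clock: 16.15
tool_pos: [0.6263, -0.0571, 0.1512]
eef_rot: [1.0, -0.028, 0.001, 0.0]
contact_force: [-0.8, 0.0, -1.5]
opening: 0.556
```

```bash
python3 -c "
from h import *
plan(.489,-.2965,.15,-3.3)"
```

```text
at [ 0.6263 -0.0571  0.1512] yaw -3.24 t 16.15 open 0.556 F [-0.8  0.  -1.5]
shift mm [-123.5  246.7    0.9] rot [-0.   -0.13  0.06]
```

carry_out(
  commands=[
    [-0.007,0.015,0,0,0,0],
    [-0.022,0.043,0,0,0,0],
    [-0.038,0.075,0,0,0,0],
    [-0.055,0.11,0,0,0,0],
    [-0.072,0.145,0,0,0,0],
    [-0.09,0.18,0,0,0,0],
    [-0.105,0.212,0,0,0,0],
    [-0.118,0.235,0,0,0,0],
    [-0.1235,0.2465,0,0,0,0],
    [-0.1235,0.2465,0,0,0,0],
    [-0.1235,0.2465,0,0,0,0],
  ],
)

```text
clock: 17.25
tool_pos: [0.4888, -0.2948, 0.1494]
eef_rot: [1.0, -0.028, -0.0, -0.001]
contact_force: [0.5, 0.0, -1.5]
opening: 0.555
```

carry_out(
  commands=[
    [0.0,0,0.015,0,0,0],
    [0,0,0.04,0,0,0],
    [0,0,0.065,0,0,0],
    [0,0,0.09,0,0,0],
    [0,0,0.11,0,0,0],
    [0,0,0.122,0,0,0],
    [0,0,0.126,0,0,0],
    [0,0,0.127,0,0,0],
    [0,0,0.127,0,0,0],
  ],
)

```text
clock: 18.15
tool_pos: [0.4892, -0.2962, 0.0236]
eef_rot: [1.0, -0.028, 0.001, 0.0]
contact_force: [0.2, -0.7, -1.8]
opening: 0.558
```

```bash
python3 -c "
from h import *
plan(.489,-.2965,.020,-3.3)"
```

```text
at [ 0.4892 -0.2962  0.0236] yaw -3.22 t 18.15 open 0.558 F [ 0.2 -0.7 -1.8]
shift mm [-0.2  0.3  3.6] rot [ 0.03 -0.08  0.08]
```

carry_out(
  commands=[
    [0,0,0.001,0,0,0],
    [0,0,0.002,0,0,0],
    [0,0,0.0025,0,0,0],
    [0,0,0.003,0,0,0],
    [0,0,0.003,0,0,0],
  ],
)

```text
clock: 18.65
tool_pos: [0.4885, -0.2964, 0.0201]
eef_rot: [1.0, -0.028, 0.0, 0.0]
contact_force: [-0.0, -0.3, -0.5]
opening: 0.56
```

carry_out(
  commands=[
    [0,0,0.0005,0,0,0],
    [0,0,0.001,0,0,0],
    [0,0,0.001,0,0,0],
  ],
)

```text
clock: 18.95
tool_pos: [0.4886, -0.2965, 0.02]
eef_rot: [1.0, -0.028, 0.0, 0.0]
contact_force: [-2.0, 0.7, 8.6]
opening: 0.56
```

carry_out(
  commands=[
    [0,0,0,0,0,0],
    [0,0,0,0,0,0],
    [0,0,0,0,0,0],
    [0,0,0,0,0,0],
    [0,0,-0.015,0,0,0],
    [0,0,-0.045,0,0,0],
    [0,0,-0.08,0,0,0],
    [0,0,-0.115,0,0,0],
    [0,0,-0.13,0,0,0],
    [0,0,-0.13,0,0,0],
  ],
  fingers=45,
)

```text
clock: 19.95
tool_pos: [0.4901, -0.2974, 0.1523]
eef_rot: [1.0, -0.029, 0.003, 0.001]
contact_force: [-0.4, 0.3, -0.2]
opening: 0.824
```

```bash
python3 -c "
from h import *
p=shot('top','t7'); p2=shot('side','s7')
for l in ['spray_can_center','white_bottle_center','amber_jar_center']:
  for q in (p,p2): print(l,[(round(d['p'],2),np.round(d['xyz'],4).tolist()) for d in r.spot_point(q,l)[:1]])
cv2.imwrite('pics/s7c.png',cv2.resize(p2['img'][100:260,180:400],None,fx=3.5,fy=3.5))
plan(.631,.0555,.152,-3.3)"
```

```text
spray_can_center [(0.55, [0.4906, -0.2945, 0.0598])]
spray_can_center [(0.6, [0.4906, -0.2958, 0.0595])]
white_bottle_center []
white_bottle_center [(0.92, [0.6367, 0.0595, 0.0565])]
amber_jar_center [(0.89, [0.5647, -0.2878, 0.0539])]
amber_jar_center [(0.9, [0.5633, -0.2873, 0.0539])]
at [ 0.4879 -0.296   0.148 ] yaw -3.24 t 20.35 open 0.823 F [-0.2 -0.1 -0.1]
shift mm [ 123.  -359.    -3.9] rot [-0.04  0.09  0.06]
```

View pics/s7c.png

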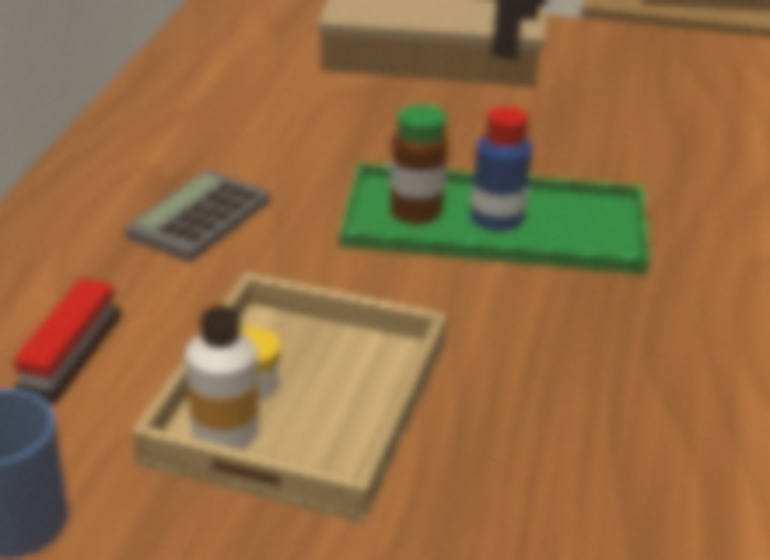

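Jar and can stand side by side on the green tray at (418,170) and (500,180). I'll check the bottle's position in the side view as well.

```bash
python3 -c "
from h import *
p=r.snapshot('side')
im=p['img'][180:235,225:265]
cv2.imwrite('pics/s8c.png',cv2.resize(im,None,fx=10,fy=10,interpolation=cv2.INTER_CUBIC))
for c in [(.630,.0552),(.6335,.057)]:
  out=[]
  for z,rr in ((.110,.014),(.078,.025),(.006,.025)):
    a=[proj(p,(c[0]+rr*np.cos(t),c[1]+rr*np.sin(t),z)) for t in np.linspace(0,6.28,60)]; a=(np.array(a)-[225,180])*10
    out.append((np.round(a.min(0)).tolist(),np.round(a.max(0)).tolist()))
  print(c,out)"
```

```text
(0.63, 0.0552) [([124.0, 66.0], [241.0, 134.0]), ([85.0, 145.0], [289.0, 269.0]), ([99.0, 366.0], [294.0, 494.0])]
(0.6335, 0.057) [([108.0, 68.0], [225.0, 136.0]), ([69.0, 147.0], [273.0, 271.0]), ([84.0, 368.0], [279.0, 496.0])]
```

View pics/s8c.png

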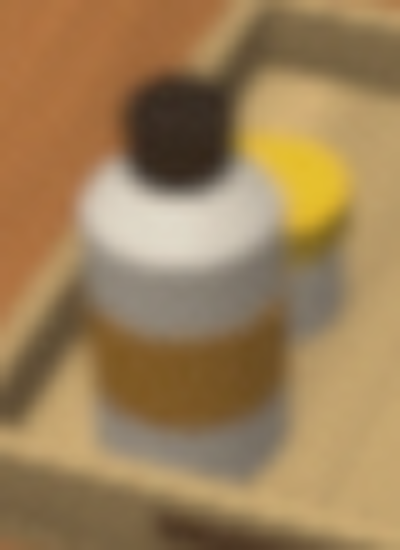

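carry_out(
  commands=[
    [0.005,-0.015,-0.004,0,0,0],
    [0.015,-0.045,-0.004,0,0,0],
    [0.028,-0.08,-0.004,0,0,0],
    [0.041,-0.12,-0.004,0,0,0],
    [0.055,-0.16,-0.004,0,0,0],
    [0.069,-0.2,-0.004,0,0,0],
    [0.082,-0.24,-0.004,0,0,0],
    [0.096,-0.28,-0.004,0,0,0],
    [0.11,-0.32,-0.004,0,0,0],
    [0.12,-0.35,-0.004,0,0,0],
    [0.123,-0.36,-0.004,0,0,0],
    [0.123,-0.36,-0.004,0,0,0],
  ],
)

```text
clock: 21.6
tool_pos: [0.6314, 0.0589, 0.1528]
eef_rot: [1.0, -0.026, -0.0, -0.0]
contact_force: [-0.6, -0.6, -0.9]
opening: 0.825
```

```bash
python3 -c "
from h import *
for i in range(3): r.snapshot('top')
plan(.6308,.0562,.022,-3.3)"
```

```text
at [0.6309 0.0533 0.1529] yaw -3.42 t 21.75 open 0.823 F [ 0.5 -0.   1.5]
shift mm [ -0.2  -3.1 130.9] rot [ 0.13  0.04 -0.12]
```

carry_out(
  commands=[
    [0,-0.0005,0,0,0,0],
    [0,-0.0005,0.015,0,0,0],
    [0,-0.0005,0.04,0,0,0],
    [0,-0.0005,0.065,0,0,0],
    [0,-0.0005,0.085,0,0,0],
    [0,-0.0005,0.102,0,0,0],
    [0,-0.0005,0.115,0,0,0],
    [0,-0.0005,0.125,0,0,0],
    [0,-0.0005,0.13,0,0,0],
    [0,-0.0005,0.13,0,0,0],
    [0,-0.0005,0.13,0,0,0],
  ],
)

```text
clock: 22.85
tool_pos: [0.6322, 0.0566, 0.0235]
eef_rot: [1.0, -0.028, 0.001, -0.0]
contact_force: [0.2, -0.4, 0.8]
opening: 0.824
```

```bash
python3 -c "
from h import *
plan(.6308,.0562,.022,-3.3)
p=shot('side','s9')
cv2.imwrite('pics/s9c.png',cv2.resize(p['img'][120:260,180:320],None,fx=4.2,fy=4.2))"
```

```text
at [0.6322 0.0566 0.0235] yaw -3.25 t 22.85 open 0.824 F [ 0.2 -0.4  0.8]
shift mm [-1.3  0.5  1.5] rot [-0.01 -0.06  0.05]
```

View pics/s9c.png

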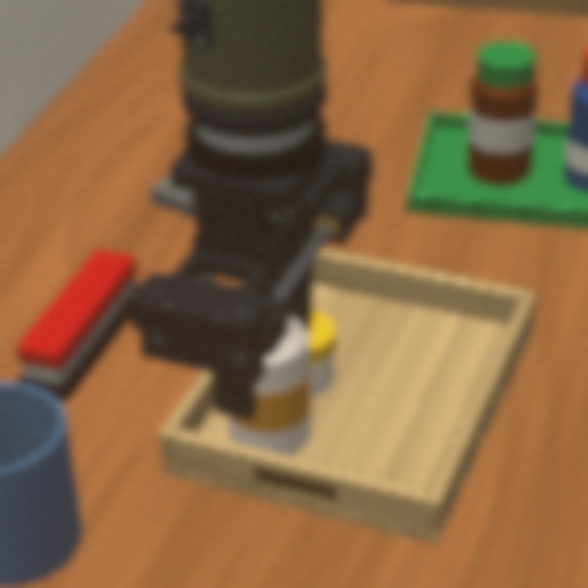

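The jaws straddle the white bottle, with the fingertip at (235,410). Grip and lift.

carry_out(
  commands=[
    [0,0,0.0,0,0,0],
    [0,0,0,0,0,0],
    [0,0,0,0,0,0],
    [0,0,0,0,0,0],
    [0,0,0,0,0,0],
    [0,0,0,0,0,0],
    [0,0,0,0,0,0],
  ],
  fingers=200,
)

```text
clock: 23.6
tool_pos: [0.6318, 0.0568, 0.0232]
eef_rot: [1.0, -0.028, 0.0, -0.0]
contact_force: [-0.2, 0.4, 3.0]
opening: 0.558
```

carry_out(
  commands=[
    [0,0,-0.004,0,0,0],
    [0,0,-0.015,0,0,0],
    [0,0,-0.04,0,0,0],
    [0,0,-0.07,0,0,0],
    [0,0,-0.1,0,0,0],
    [0,0,-0.12,0,0,0],
    [0,0,-0.128,0,0,0],
    [0,0,-0.128,0,0,0],
  ],
)

```text
clock: 24.4
tool_pos: [0.6322, 0.0566, 0.1521]
eef_rot: [1.0, -0.028, 0.001, -0.0]
contact_force: [-0.0, 0.5, -2.6]
opening: 0.56
```

```bash
python3 -c "
from h import *
plan(.4145,-.305,.15,-3.3)"
```

```text
at [0.6322 0.0566 0.1521] yaw -3.26 t 24.4 open 0.56 F [-0.   0.5 -2.6]
shift mm [-196.8  373.4    1.6] rot [-0.01 -0.12  0.04]
```

carry_out(
  commands=[
    [-0.008,0.015,0,0,0,0],
    [-0.023,0.045,0,0,0,0],
    [-0.043,0.082,0,0,0,0],
    [-0.064,0.122,0,0,0,0],
    [-0.085,0.162,0,0,0,0],
    [-0.106,0.202,0,0,0,0],
    [-0.127,0.242,0,0,0,0],
    [-0.148,0.282,0,0,0,0],
    [-0.168,0.32,0,0,0,0],
    [-0.186,0.353,0,0,0,0],
    [-0.197,0.373,0,0,0,0],
    [-0.197,0.373,0,0,0,0],
  ],
)

```text
clock: 25.6
tool_pos: [0.4099, -0.3081, 0.1497]
eef_rot: [0.999, -0.032, -0.002, 0.0]
contact_force: [0.6, -0.2, -2.1]
opening: 0.557
```

carry_out(
  commands=[
    [0.0,0,0,0,0,0],
    [0,0,0.015,0,0,0],
    [0,0,0.04,0,0,0],
    [0,0,0.065,0,0,0],
    [0,0,0.09,0,0,0],
    [0,0,0.11,0,0,0],
    [0,0,0.122,0,0,0],
    [0,0,0.127,0,0,0],
    [0,0,0.127,0,0,0],
    [0,0,0.127,0,0,0],
  ],
)

```text
clock: 26.6
tool_pos: [0.4145, -0.3046, 0.0245]
eef_rot: [1.0, -0.028, 0.001, 0.0]
contact_force: [0.6, -0.1, -2.5]
opening: 0.558
```

```bash
python3 -c "
from h import *
plan(.4145,-.305,.0212,-3.3)"
```

```text
at [ 0.4145 -0.3046  0.0245] yaw -3.22 t 26.6 open 0.558 F [ 0.6 -0.1 -2.5]
shift mm [0.  0.4 3.3] rot [ 0.03 -0.07  0.08]
```

carry_out(
  commands=[
    [0,0,0.001,0,0,0],
    [0,0,0.002,0,0,0],
    [0,0,0.0025,0,0,0],
    [0,0,0.003,0,0,0],
    [0,0,0.003,0,0,0],
  ],
)

```text
clock: 27.1
tool_pos: [0.4139, -0.3047, 0.0211]
eef_rot: [1.0, -0.028, 0.0, 0.0]
contact_force: [-1.0, -0.2, 0.2]
opening: 0.559
```

carry_out(
  commands=[
    [0,0,0.0005,0,0,0],
    [0,0,0.001,0,0,0],
    [0,0,0.001,0,0,0],
  ],
)

```text
clock: 27.4
tool_pos: [0.4139, -0.3047, 0.0211]
eef_rot: [1.0, -0.028, 0.0, 0.0]
contact_force: [-1.6, 1.7, 11.5]
opening: 0.563
```

carry_out(
  commands=[
    [0,0,0,0,0,0],
    [0,0,0,0,0,0],
    [0,0,0,0,0,0],
    [0,0,0,0,0,0],
    [0,0,-0.015,0,0,0],
    [0,0,-0.045,0,0,0],
    [0,0,-0.08,0,0,0],
    [0,0,-0.115,0,0,0],
    [0,0,-0.13,0,0,0],
    [0,0,-0.13,0,0,0],
  ],
  fingers=45,
)

```text
clock: 28.4
tool_pos: [0.4151, -0.3055, 0.1519]
eef_rot: [1.0, -0.028, 0.002, 0.001]
contact_force: [0.0, -0.8, 0.3]
opening: 0.821
```

```bash
python3 -c "
from h import *
p=shot('top','t10'); p2=shot('side','s10')
for l in ['spray_can_center','white_bottle_center','amber_jar_center','grease_pot_center','mat_clear']:
  for q in (p,p2): print(l,[(round(d['p'],2),np.round(d['xyz'],4).tolist()) for d in r.spot_point(q,l)[:1]])
m,c,s=blob(p,(20,120,120),(35,255,255),(225,165,255,195)); print('lid',s,c,ray(p,c,.046)[0])
cv2.imwrite('pics/s10c.png',cv2.resize(p2['img'][100:260,180:400],None,fx=3.5,fy=3.5))
plan(.6288,.0,.10,-3.3)"
```

```text
spray_can_center [(0.96, [0.4927, -0.2938, 0.0578])]
spray_can_center [(0.9, [0.4878, -0.2957, 0.0611])]
white_bottle_center [(0.64, [0.4124, -0.3061, 0.0573])]
white_bottle_center [(0.91, [0.4174, -0.3063, 0.0554])]
amber_jar_center [(0.6, [0.5628, -0.2887, 0.0582])]
amber_jar_center [(0.9, [0.5659, -0.2857, 0.0546])]
grease_pot_center [(0.82, [0.6292, 0.0027, 0.0308])]
grease_pot_center [(0.74, [0.6275, -0.0034, 0.0279])]
mat_clear [(0.7, [0.4275, 0.2948, 0.0055])]
mat_clear [(0.87, [0.4298, 0.2913, 0.0054])]
lid [231 172  18  19 268] [239.63059701 180.80223881] [6.28507458e-01 1.73170466e-04 4.60000000e-02]
at [ 0.4137 -0.3045  0.1497] yaw -3.24 t 29.0 open 0.83 F [-0.2 -0.4  0. ]
shift mm [ 197.5 -316.2   49.6] rot [-0.01  0.02  0.06]
```

View pics/s10c.png

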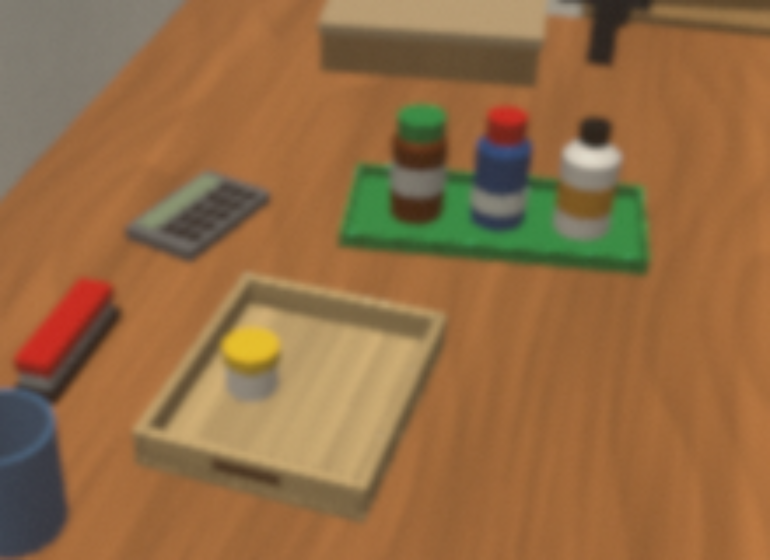

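All three stand upright on the green tray at (418,165), (500,170) and (588,180), and the pot is free at (250,362). Going to the pot.

carry_out(
  commands=[
    [0.008,-0.013,0,0,0,0],
    [0.024,-0.038,0,0,0,0],
    [0.044,-0.07,0,0,0,0],
    [0.066,-0.106,0,0,0,0],
    [0.088,-0.141,0,0,0,0],
    [0.11,-0.176,0,0,0,0],
    [0.132,-0.211,0.0,0,0,0],
    [0.154,-0.246,0.01,0,0,0],
    [0.174,-0.278,0.02,0,0,0],
    [0.19,-0.304,0.03,0,0,0],
    [0.1975,-0.316,0.04,0,0,0],
    [0.1975,-0.316,0.05,0,0,0],
  ],
)

```text
clock: 30.2
tool_pos: [0.6296, 0.002, 0.0991]
eef_rot: [1.0, -0.027, 0.0, -0.001]
contact_force: [-0.4, 0.1, -0.1]
opening: 0.826
```

carry_out(
  commands=[
    [0,0,0.01,0,0,0],
    [0,0,0.03,0,0,0],
    [0,0,0.05,0,0,0],
    [0,0,0.065,0,0,0],
    [0,0,0.075,0,0,0],
    [0,0,0.08,0,0,0],
    [0,0,0.08,0,0,0],
    [0,0,0.08,0,0,0],
  ],
)

```text
clock: 31.0
tool_pos: [0.6294, -0.0004, 0.0205]
eef_rot: [1.0, -0.028, 0.001, 0.0]
contact_force: [-0.1, -1.2, 0.0]
opening: 0.82
```

```bash
python3 -c "
from h import *
plan(.6288,.0,-.012,-3.3)
p=shot('side','s11')
cv2.imwrite('pics/s11c.png',cv2.resize(p['img'][140:240,200:300],None,fx=6,fy=6))"
```

```text
at [ 6.294e-01 -4.000e-04  2.050e-02] yaw -3.26 t 31.0 open 0.82 F [-0.1 -1.2  0. ]
shift mm [-0.7 -0.4 32.5] rot [ 0.   -0.07  0.04]
```

View pics/s11c.png

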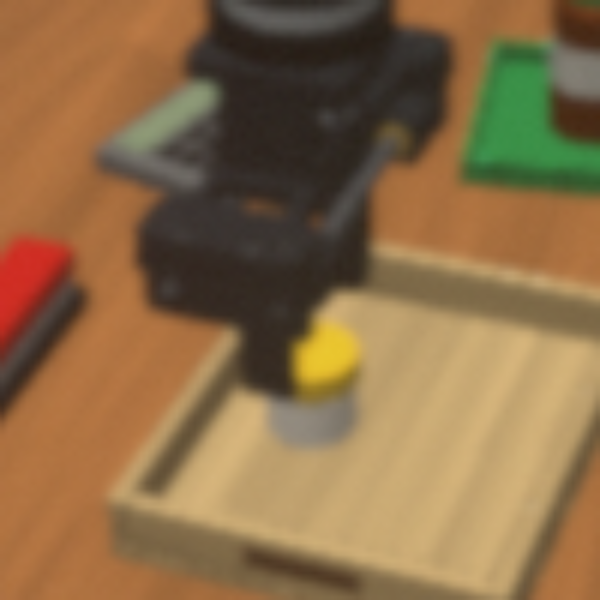

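The fingers are centred over the pot. Down 32 mm, then grip.

carry_out(
  commands=[
    [0,0,0.006,0,0,0],
    [0,0,0.014,0,0,0],
    [0,0,0.022,0,0,0],
    [0,0,0.028,0,0,0],
    [0,0,0.031,0,0,0],
    [0,0,0.031,0,0,0],
    [0,0,0.031,0,0,0],
  ],
)

```text
clock: 31.75
tool_pos: [0.629, -0.0003, -0.0111]
eef_rot: [1.0, -0.028, 0.0, 0.0]
contact_force: [0.3, -0.3, 0.3]
opening: 0.822
```

carry_out(
  commands=[
    [0,0,0,0,0,0],
    [0,0,0,0,0,0],
    [0,0,0,0,0,0],
    [0,0,0,0,0,0],
    [0,0,0,0,0,0],
    [0,0,0,0,0,0],
    [0,0,0,0,0,0],
  ],
  fingers=210,
  grip_force=20,
)

```text
clock: 32.45
tool_pos: [0.629, -0.0003, -0.0109]
eef_rot: [1.0, -0.028, 0.0, 0.0]
contact_force: [0.8, -0.3, 1.9]
opening: 0.488
```

```bash
python3 -c "
from h import *
plan(.4275,.291,.14,-3.3)
p=shot('side','s12')
cv2.imwrite('pics/s12c.png',cv2.resize(p['img'][140:240,200:300],None,fx=6,fy=6))"
```

```text
at [ 6.29e-01 -3.00e-04 -1.09e-02] yaw -3.25 t 32.45 open 0.488 F [ 0.8 -0.3  1.9]
shift mm [-217.7 -279.4 -151. ] rot [ 0.   -0.01  0.05]
```

View pics/s12c.png

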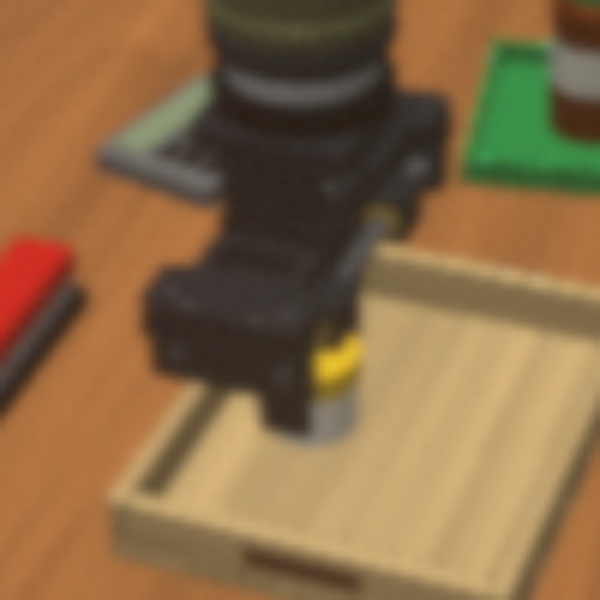

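The jaws hold the lid (43 mm opening). Lift, then carry it to the mat.

carry_out(
  commands=[
    [0,0,-0.005,0,0,0],
    [0,0,-0.02,0,0,0],
    [0,0,-0.045,0,0,0],
    [0,0,-0.075,0,0,0],
    [0,0,-0.105,0,0,0],
    [0,0,-0.125,0,0,0],
    [0,0,-0.131,0,0,0],
    [0,0,-0.131,0,0,0],
  ],
)

```text
clock: 33.3
tool_pos: [0.6295, -0.0003, 0.1212]
eef_rot: [1.0, -0.028, 0.001, -0.0]
contact_force: [0.3, -0.4, -0.6]
opening: 0.489
```

carry_out(
  commands=[
    [-0.009,-0.012,0,0,0,0],
    [-0.028,-0.036,0,0,0,0],
    [-0.052,-0.066,0,0,0,0],
    [-0.076,-0.098,0,0,0,0],
    [-0.1,-0.128,0,0,0,0],
    [-0.124,-0.159,0,0,0,0],
    [-0.148,-0.19,0,0,0,0],
    [-0.172,-0.221,0,0,0,0],
    [-0.194,-0.249,0,0,0,0],
    [-0.21,-0.27,0,0,0,0],
    [-0.2177,-0.279,0,0,0,0],
    [-0.2177,-0.279,0,0,0,0],
  ],
)

```text
clock: 34.5
tool_pos: [0.4251, 0.2919, 0.1191]
eef_rot: [1.0, -0.026, -0.001, 0.0]
contact_force: [0.1, -0.6, -0.1]
opening: 0.489
```

carry_out(
  commands=[
    [0,0,0,0,0,0],
    [0,0,0.015,0,0,0],
    [0,0,0.04,0,0,0],
    [0,0,0.06,0,0,0],
    [0,0,0.075,0,0,0],
    [0,0,0.085,0,0,0],
    [0,0,0.09,0,0,0],
    [0,0,0.09,0,0,0],
    [0,0,0.09,0,0,0],
  ],
)

```text
clock: 35.4
tool_pos: [0.4279, 0.2904, 0.0303]
eef_rot: [1.0, -0.029, 0.0, -0.0]
contact_force: [0.5, 0.0, -0.0]
opening: 0.488
```

```bash
python3 -c "
from h import *
plan(.4275,.291,-.013,-3.3)
p=shot('side','s13')
m=r.spot_point(p,'mat_clear');print(m[:1])
cv2.imwrite('pics/s13c.png',cv2.resize(p['img'][200:384,180:360],None,fx=3.2,fy=3.2))"
```

```text
at [0.4279 0.2904 0.0303] yaw -3.29 t 35.4 open 0.488 F [ 0.5  0.  -0. ]
shift mm [-0.5 -0.6 43.3] rot [-0.01 -0.04  0.01]
[{'xyz': [0.4261, 0.2914, 0.0052], 'p': 0.56}]
```

View pics/s13c.png

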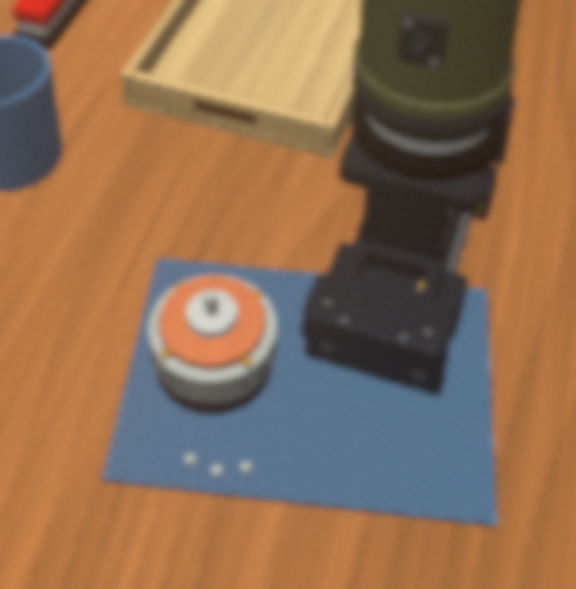

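carry_out(
  commands=[
    [0,0,0.006,0,0,0],
    [0,0,0.016,0,0,0],
    [0,0,0.026,0,0,0],
    [0,0,0.034,0,0,0],
    [0,0,0.038,0,0,0],
    [0,0,0.04,0,0,0],
    [0,0,0.041,0,0,0],
    [0,0,0.042,0,0,0],
    [0,0,0.042,0,0,0],
  ],
)

```text
clock: 36.4
tool_pos: [0.4275, 0.2907, -0.012]
eef_rot: [1.0, -0.028, 0.0, -0.0]
contact_force: [0.3, 0.3, -0.2]
opening: 0.49
```

carry_out(
  commands=[
    [0,0,0.0005,0,0,0],
    [0,0,0.001,0,0,0],
    [0,0,0.001,0,0,0],
  ],
)

```text
clock: 36.7
tool_pos: [0.4275, 0.2907, -0.013]
eef_rot: [1.0, -0.028, 0.0, -0.0]
contact_force: [0.3, 0.1, 0.4]
opening: 0.485
```

carry_out(
  commands=[
    [0,0,0.0005,0,0,0],
    [0,0,0.001,0,0,0],
    [0,0,0.001,0,0,0],
  ],
)

```text
clock: 37.0
tool_pos: [0.4275, 0.2907, -0.0131]
eef_rot: [1.0, -0.028, 0.0, -0.0]
contact_force: [-1.1, 0.5, 11.0]
opening: 0.484
```

carry_out(
  commands=[
    [0,0,0,0,0,0],
    [0,0,0,0,0,0],
    [0,0,0,0,0,0],
    [0,0,0,0,0,0],
    [0,0,-0.01,0,0,0],
    [0,0,-0.035,0,0,0],
    [0,0,-0.07,0,0,0],
    [0,0,-0.11,0,0,0],
    [0,0,-0.145,0,0,0],
    [0,0,-0.163,0,0,0],
    [0,0,-0.165,0,0,0],
  ],
  fingers=45,
  grip_force=25,
)

```text
clock: 38.1
tool_pos: [0.4287, 0.2914, 0.1537]
eef_rot: [1.0, -0.028, 0.002, -0.002]
contact_force: [0.5, 0.3, -0.4]
opening: 0.82
```

```bash
python3 -c "
from h import *
plan(.4141,-.3047,.15,-3.3)
p=shot('side','s14')
print(r.spot_point(p,'mat_clear')[:1],r.spot_point(p,'grease_pot_center')[:1])"
```

```text
at [0.4287 0.2914 0.1537] yaw -3.26 t 38.1 open 0.82 F [ 0.5  0.3 -0.4]
shift mm [ 19.3 596.    1.7] rot [-0.2  -0.24  0.04]
[{'xyz': [0.4305, 0.2896, 0.0059], 'p': 0.59}] [{'xyz': [0.4292, 0.286, 0.0229], 'p': 0.63}]
```

View pics/s14.png

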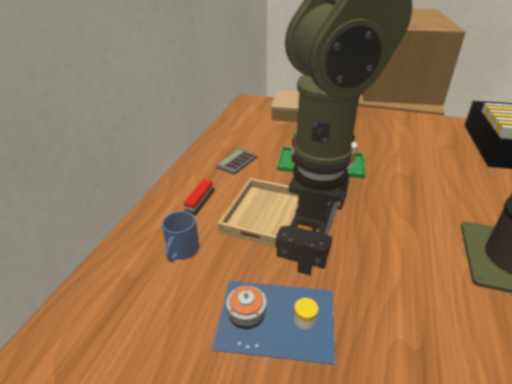

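The pot stands upright at (306,312), centred in the clear half of the mat. Going back for the white bottle.

carry_out(
  commands=[
    [0.005,0.013,0,0,0,0],
    [0.012,0.038,0,0,0,0],
    [0.022,0.073,0,0,0,0],
    [0.034,0.111,0,0,0,0],
    [0.046,0.15,0,0,0,0],
    [0.057,0.188,0,0,0,0],
    [0.068,0.224,0,0,0,0],
    [0.079,0.26,0,0,0,0],
    [0.0875,0.2865,0,0,0,0],
  ],
)

```text
clock: 39.15
tool_pos: [0.4975, -0.0047, 0.1497]
eef_rot: [1.0, -0.03, -0.001, 0.001]
contact_force: [1.1, -0.1, 0.3]
opening: 0.826
```

```bash
python3 -c "
from h import *
plan(.4141,-.3047,.15,-3.3)"
```

```text
at [ 0.4975 -0.0047  0.1497] yaw -3.46 t 39.15 open 0.826 F [ 1.1 -0.1  0.3]
shift mm [-65.2 304.5   0.5] rot [ 0.11  0.15 -0.16]
```

carry_out(
  commands=[
    [-0.003,0.015,0,0,0,0],
    [-0.009,0.045,0,0,0,0],
    [-0.017,0.08,0,0,0,0],
    [-0.026,0.12,0,0,0,0],
    [-0.034,0.16,0,0,0,0],
    [-0.043,0.2,0,0,0,0],
    [-0.051,0.24,0,0,0,0],
    [-0.059,0.275,0,0,0,0],
    [-0.064,0.298,0,0,0,0],
    [-0.065,0.303,0,0,0,0],
    [-0.065,0.303,0,0,0,0],
    [-0.065,0.303,0,0,0,0],
  ],
)

```text
clock: 40.35
tool_pos: [0.4165, -0.2976, 0.1504]
eef_rot: [1.0, -0.027, -0.0, -0.001]
contact_force: [0.7, -0.2, 0.3]
opening: 0.823
```

carry_out(
  commands=[
    [0,0,0,0,0,0],
    [0,0,0.015,0,0,0],
    [0,0,0.03,0,0,0],
    [0,0,0.03,0,0,0],
    [0,0,0.03,0,0,0],
  ],
)

```text
clock: 40.85
tool_pos: [0.4168, -0.2983, 0.121]
eef_rot: [1.0, -0.028, -0.0, -0.0]
contact_force: [-0.0, 0.7, 0.4]
opening: 0.825
```

```bash
python3 -c "
from h import *
plan(.4139,-.3047,.0211,-3.25)"
```

```text
at [ 0.4168 -0.2983  0.121 ] yaw -3.15 t 40.85 open 0.825 F [-0.   0.7  0.4]
shift mm [-2.5  6.6 99.9] rot [-0.02  0.02  0.1 ]
```

carry_out(
  commands=[
    [-0.0025,0.0063,0,0,0,0.05],
    [-0.0025,0.0063,0.0,0,0,0.05],
    [-0.0025,0.0063,0.015,0,0,0.05],
    [-0.0025,0.0063,0.04,0,0,0.05],
    [-0.0025,0.0063,0.062,0,0,0.05],
    [-0.0025,0.0063,0.08,0,0,0.05],
    [-0.0025,0.0063,0.092,0,0,0.05],
    [-0.0025,0.0063,0.098,0,0,0.05],
    [-0.0025,0.0063,0.0995,0,0,0.05],
    [-0.0025,0.0063,0.0995,0,0,0.05],
    [-0.0025,0.0063,0.0995,0,0,0.05],
  ],
)

```text
clock: 41.95
tool_pos: [0.414, -0.3057, 0.0221]
eef_rot: [1.0, -0.029, 0.001, 0.0]
contact_force: [-1.0, 0.2, -0.5]
opening: 0.825
```

```bash
python3 -c "
from h import *
plan(.4139,-.3047,.0211,-3.25)"
```

```text
at [ 0.414  -0.3057  0.0221] yaw -3.31 t 41.95 open 0.825 F [-1.   0.2 -0.5]
shift mm [-0.1 -1.   1. ] rot [ 0.04 -0.07 -0.06]
```

carry_out(
  commands=[
    [0,-0.0005,0,0,0,0],
    [0,-0.0005,0,0,0,0],
    [0,-0.0005,0,0,0,0],
    [0,-0.0005,0,0,0,0],
    [0,-0.0005,0,0,0,0],
    [0,-0.0005,0,0,0,0],
    [0,-0.0005,0,0,0,0],
  ],
  fingers=200,
)

```text
clock: 42.65
tool_pos: [0.4137, -0.3049, 0.0216]
eef_rot: [1.0, -0.029, 0.0, 0.0]
contact_force: [1.1, 1.5, 5.1]
opening: 0.556
```

carry_out(
  commands=[
    [0,0,-0.004,0,0,0],
    [0,0,-0.015,0,0,0],
    [0,0,-0.04,0,0,0],
    [0,0,-0.07,0,0,0],
    [0,0,-0.1,0,0,0],
    [0,0,-0.12,0,0,0],
    [0,0,-0.128,0,0,0],
    [0,0,-0.128,0,0,0],
  ],
)

```text
clock: 43.45
tool_pos: [0.4139, -0.3053, 0.1504]
eef_rot: [1.0, -0.029, 0.001, 0.001]
contact_force: [0.9, -0.4, -2.0]
opening: 0.56
```

```bash
python3 -c "
from h import *
plan(.6319,.0567,.15,-3.25)"
```

```text
at [ 0.4139 -0.3053  0.1504] yaw -3.31 t 43.45 open 0.56 F [ 0.9 -0.4 -2. ]
shift mm [ 196.7 -374.     0.4] rot [ 0.07 -0.1  -0.06]
```

carry_out(
  commands=[
    [0.008,-0.015,0,0,0,0],
    [0.023,-0.045,0,0,0,0],
    [0.043,-0.082,0,0,0,0],
    [0.064,-0.122,0,0,0,0],
    [0.085,-0.162,0,0,0,0],
    [0.106,-0.202,0,0,0,0],
    [0.127,-0.242,0,0,0,0],
    [0.148,-0.282,0,0,0,0],
    [0.168,-0.32,0,0,0,0],
    [0.186,-0.353,0,0,0,0],
    [0.1967,-0.3738,0,0,0,0],
    [0.1967,-0.3738,0,0,0,0],
  ],
)

```text
clock: 44.65
tool_pos: [0.6319, 0.0628, 0.1473]
eef_rot: [1.0, -0.025, -0.001, -0.002]
contact_force: [-0.7, 0.2, -1.9]
opening: 0.56
```

carry_out(
  commands=[
    [0,0,0,0,0,0],
    [0,0,0.0,0,0,0],
    [0,0,0.015,0,0,0],
    [0,0,0.04,0,0,0],
    [0,0,0.065,0,0,0],
    [0,0,0.085,0,0,0],
    [0,0,0.1,0,0,0],
    [0,0,0.11,0,0,0],
    [0,0,0.115,0,0,0],
    [0,0,0.115,0,0,0],
    [0,0,0.115,0,0,0],
  ],
)

```text
clock: 45.75
tool_pos: [0.6321, 0.0569, 0.0351]
eef_rot: [1.0, -0.029, 0.001, -0.0]
contact_force: [-0.9, -1.0, -0.3]
opening: 0.56
```

```bash
python3 -c "
from h import *
plan(.6319,.0567,.0236,-3.25)"
```

```text
at [0.6321 0.0569 0.0351] yaw -3.31 t 45.75 open 0.56 F [-0.9 -1.  -0.3]
shift mm [-0.2  0.3 11.5] rot [-0.01 -0.08 -0.06]
```

carry_out(
  commands=[
    [0,0,0.004,0,0,0],
    [0,0,0.008,0,0,0],
    [0,0,0.01,0,0,0],
    [0,0,0.0105,0,0,0],
    [0,0,0.011,0,0,0],
    [0,0,0.011,0,0,0],
  ],
)

```text
clock: 46.35
tool_pos: [0.6314, 0.057, 0.0238]
eef_rot: [1.0, -0.029, 0.0, 0.0]
contact_force: [-1.5, -0.2, 2.0]
opening: 0.557
```

carry_out(
  commands=[
    [0,0,0.0005,0,0,0],
    [0,0,0.001,0,0,0],
    [0,0,0.001,0,0,0],
  ],
)

```text
clock: 46.65
tool_pos: [0.6315, 0.057, 0.0237]
eef_rot: [1.0, -0.029, 0.0, -0.0]
contact_force: [-2.9, -0.6, 9.0]
opening: 0.558
```

carry_out(
  commands=[
    [0,0,0,0,0,0],
    [0,0,0,0,0,0],
    [0,0,0,0,0,0],
    [0,0,0,0,0,0],
    [0,0,-0.015,0,0,0],
    [0,0,-0.045,0,0,0],
    [0,0,-0.08,0,0,0],
    [0,0,-0.115,0,0,0],
    [0,0,-0.127,0,0,0],
    [0,0,-0.127,0,0,0],
  ],
  fingers=45,
)

```text
clock: 47.65
tool_pos: [0.633, 0.0571, 0.1519]
eef_rot: [1.0, -0.029, 0.002, -0.0]
contact_force: [1.2, 0.2, 0.4]
opening: 0.825
```

```bash
python3 -c "
from h import *
for i in range(3): p=shot('side','s15')
cv2.imwrite('pics/s15c.png',cv2.resize(p['img'][100:260,180:400],None,fx=3.5,fy=3.5))
plan(.4886,-.2965,.15,-3.25)"
```

```text
at [0.6302 0.0569 0.1479] yaw -3.29 t 47.8 open 0.82 F [-0.  -0.1 -0.4]
shift mm [-121.1  360.9   -1.5] rot [ 0.04  0.17 -0.04]
```

View pics/s15c.png

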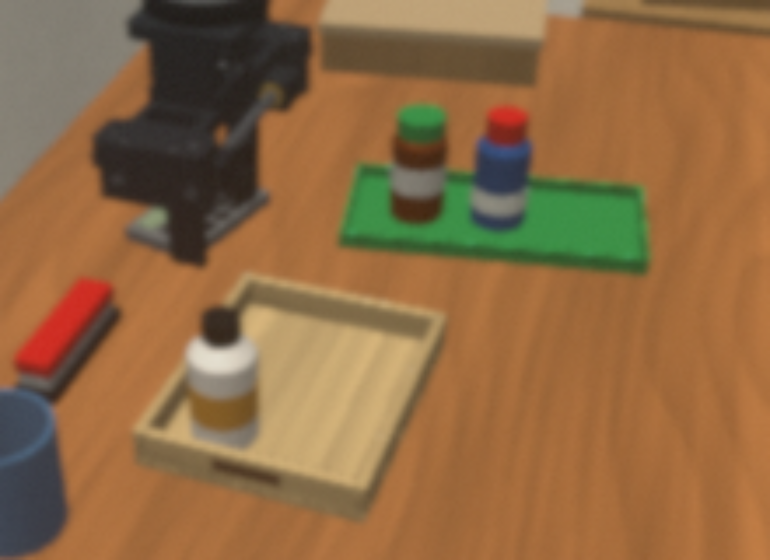

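The bottle is upright at the same pixels as before (cap 220,322; base 223,440). The spray can is next.

carry_out(
  commands=[
    [-0.005,0.015,0,0,0,0],
    [-0.015,0.045,0,0,0,0],
    [-0.028,0.082,0,0,0,0],
    [-0.041,0.122,0,0,0,0],
    [-0.055,0.162,0,0,0,0],
    [-0.068,0.202,0,0,0,0],
    [-0.081,0.242,0,0,0,0],
    [-0.095,0.282,0,0,0,0],
    [-0.108,0.32,0,0,0,0],
    [-0.117,0.348,0,0,0,0],
    [-0.1215,0.3605,0,0,0,0],
    [-0.1215,0.3605,0,0,0,0],
  ],
)

```text
clock: 49.0
tool_pos: [0.4872, -0.2981, 0.1486]
eef_rot: [1.0, -0.031, -0.001, 0.0]
contact_force: [0.4, 0.2, -0.5]
opening: 0.823
```

carry_out(
  commands=[
    [0,0,0,0,0,0],
    [0,0,0.01,0,0,0],
    [0,0,0.02,0,0,0],
    [0,0,0.02,0,0,0],
    [0,0,0.02,0,0,0],
  ],
)

```text
clock: 49.5
tool_pos: [0.4894, -0.2951, 0.1288]
eef_rot: [1.0, -0.028, -0.001, -0.0]
contact_force: [0.2, 0.8, -1.0]
opening: 0.826
```

```bash
python3 -c "
from h import *
plan(.4886,-.2965,.02,-3.25)"
```

```text
at [ 0.4894 -0.2951  0.1288] yaw -3.23 t 49.5 open 0.826 F [ 0.2  0.8 -1. ]
shift mm [ -0.6   1.6 108.8] rot [-0.04  0.06  0.02]
```

carry_out(
  commands=[
    [-0.0005,0.001,0.015,0,0,0],
    [-0.0005,0.001,0.04,0,0,0],
    [-0.0005,0.001,0.065,0,0,0],
    [-0.0005,0.001,0.085,0,0,0],
    [-0.0005,0.001,0.098,0,0,0],
    [-0.0005,0.001,0.106,0,0,0],
    [-0.0005,0.001,0.1085,0,0,0],
    [-0.0005,0.001,0.1085,0,0,0],
    [-0.0005,0.001,0.1085,0,0,0],
  ],
)

```text
clock: 50.4
tool_pos: [0.4895, -0.2972, 0.0217]
eef_rot: [1.0, -0.029, 0.001, 0.0]
contact_force: [0.9, -0.1, 0.3]
opening: 0.824
```

```bash
python3 -c "
from h import *
plan(.4886,-.2965,.02,-3.25)"
```

```text
at [ 0.4895 -0.2972  0.0217] yaw -3.3 t 50.4 open 0.824 F [ 0.9 -0.1  0.3]
shift mm [-0.9 -0.7  1.7] rot [ 0.04 -0.08 -0.05]
```

carry_out(
  commands=[
    [-0.0005,-0.0005,0.001,0,0,0],
    [-0.0005,-0.0005,0.001,0,0,0],
    [-0.0005,-0.0005,0.001,0,0,0],
    [-0.0005,-0.0005,0.001,0,0,0],
    [-0.0005,-0.0005,0.001,0,0,0],
    [-0.0005,-0.0005,0.001,0,0,0],
    [-0.0005,-0.0005,0.001,0,0,0],
  ],
  fingers=200,
)

```text
clock: 51.1
tool_pos: [0.4886, -0.2965, 0.0202]
eef_rot: [1.0, -0.029, 0.0, 0.0]
contact_force: [-0.7, -0.1, 3.3]
opening: 0.558
```

carry_out(
  commands=[
    [0,0,-0.004,0,0,0],
    [0,0,-0.015,0,0,0],
    [0,0,-0.04,0,0,0],
    [0,0,-0.07,0,0,0],
    [0,0,-0.1,0,0,0],
    [0,0,-0.12,0,0,0],
    [0,0,-0.128,0,0,0],
    [0,0,-0.128,0,0,0],
  ],
)

```text
clock: 51.9
tool_pos: [0.4888, -0.2967, 0.149]
eef_rot: [1.0, -0.029, 0.001, 0.0]
contact_force: [-1.1, 0.1, -2.3]
opening: 0.557
```

```bash
python3 -c "
from h import *
plan(.6259,-.0574,.15,-3.25)"
```

```text
at [ 0.4888 -0.2967  0.149 ] yaw -3.3 t 51.9 open 0.557 F [-1.1  0.1 -2.3]
shift mm [ 123.1 -246.8   -1. ] rot [ 0.05 -0.11 -0.05]
```

carry_out(
  commands=[
    [0.007,-0.015,0,0,0,0],
    [0.022,-0.043,0,0,0,0],
    [0.038,-0.075,0,0,0,0],
    [0.055,-0.11,0,0,0,0],
    [0.072,-0.145,0,0,0,0],
    [0.09,-0.18,0,0,0,0],
    [0.105,-0.212,0,0,0,0],
    [0.118,-0.236,0,0,0,0],
    [0.1232,-0.2468,0,0,0,0],
    [0.1232,-0.2468,0,0,0,0],
    [0.1232,-0.2468,0,0,0,0],
  ],
)

```text
clock: 53.0
tool_pos: [0.6242, -0.0592, 0.1471]
eef_rot: [1.0, -0.03, -0.001, 0.001]
contact_force: [-0.3, -0.6, -2.1]
opening: 0.559
```

carry_out(
  commands=[
    [0,0,0,0,0,0],
    [0,0,0.0,0,0,0],
    [0,0,0.015,0,0,0],
    [0,0,0.04,0,0,0],
    [0,0,0.065,0,0,0],
    [0,0,0.085,0,0,0],
    [0,0,0.1,0,0,0],
    [0,0,0.11,0,0,0],
    [0,0,0.115,0,0,0],
    [0,0,0.115,0,0,0],
    [0,0,0.115,0,0,0],
  ],
)

```text
clock: 54.1
tool_pos: [0.6263, -0.0572, 0.0336]
eef_rot: [1.0, -0.029, 0.001, 0.0]
contact_force: [0.0, -0.4, -2.5]
opening: 0.556
```

```bash
python3 -c "
from h import *
plan(.6259,-.0574,.0222,-3.25)"
```

```text
at [ 0.6263 -0.0572  0.0336] yaw -3.3 t 54.1 open 0.556 F [ 0.  -0.4 -2.5]
shift mm [-0.4  0.3 11.4] rot [ 0.   -0.09 -0.05]
```

carry_out(
  commands=[
    [0,0,0.004,0,0,0],
    [0,0,0.008,0,0,0],
    [0,0,0.01,0,0,0],
    [0,0,0.0105,0,0,0],
    [0,0,0.011,0,0,0],
    [0,0,0.011,0,0,0],
  ],
)

```text
clock: 54.7
tool_pos: [0.6255, -0.057, 0.0222]
eef_rot: [1.0, -0.029, -0.0, 0.0]
contact_force: [-0.9, 0.1, 1.9]
opening: 0.555
```

carry_out(
  commands=[
    [0,0,0.0005,0,0,0],
    [0,0,0.001,0,0,0],
    [0,0,0.001,0,0,0],
  ],
)

```text
clock: 55.0
tool_pos: [0.6255, -0.057, 0.0222]
eef_rot: [1.0, -0.029, 0.0, 0.0]
contact_force: [-3.9, 0.6, 9.4]
opening: 0.557
```

carry_out(
  commands=[
    [0,0,0,0,0,0],
    [0,0,0,0,0,0],
    [0,0,0,0,0,0],
    [0,0,0,0,0,0],
    [0,0,-0.015,0,0,0],
    [0,0,-0.045,0,0,0],
    [0,0,-0.08,0,0,0],
    [0,0,-0.115,0,0,0],
    [0,0,-0.127,0,0,0],
    [0,0,-0.127,0,0,0],
  ],
  fingers=45,
)

```text
clock: 56.0
tool_pos: [0.6272, -0.0572, 0.1504]
eef_rot: [1.0, -0.029, 0.002, 0.0]
contact_force: [-0.7, 0.3, -0.9]
opening: 0.824
```

```bash
python3 -c "
from h import *
for i in range(3): p=shot('side','s16')
cv2.imwrite('pics/s16c.png',cv2.resize(p['img'][100:260,180:400],None,fx=3.5,fy=3.5))
plan(.5632,-.2882,.14,-3.25)"
```

```text
at [ 0.6243 -0.057   0.1464] yaw -3.29 t 56.15 open 0.821 F [-0.5  0.5 -0.1]
shift mm [-47.7 234.4   6.6] rot [ 0.01  0.17 -0.04]
```

View pics/s16c.png

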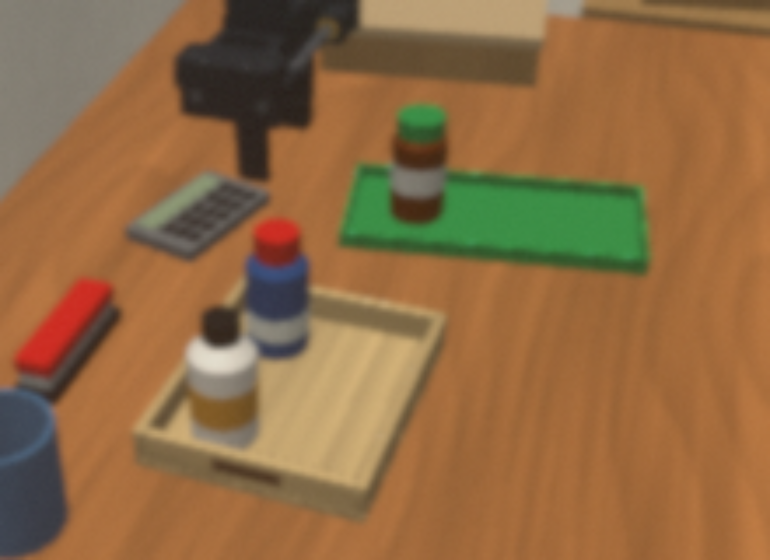

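The can is back at the same pixels (cap 277,240). The jar is last.

carry_out(
  commands=[
    [-0.003,0.015,0,0,0,0],
    [-0.009,0.045,0,0,0,0],
    [-0.017,0.082,0,0,0,0],
    [-0.025,0.122,0,0,0,0],
    [-0.033,0.162,0,0,0,0],
    [-0.041,0.2,0,0,0,0],
    [-0.046,0.225,0,0,0,0],
    [-0.048,0.2345,0,0,0,0],
    [-0.048,0.2345,0,0,0,0],
    [-0.048,0.2345,0.01,0,0,0],
    [-0.048,0.2345,0.015,0,0,0],
    [-0.048,0.2345,0.015,0,0,0],
  ],
)

```text
clock: 57.35
tool_pos: [0.564, -0.2859, 0.1315]
eef_rot: [1.0, -0.027, -0.001, -0.001]
contact_force: [-0.1, -0.6, 0.0]
opening: 0.823
```

```bash
python3 -c "
from h import *
for i in range(4): p=r.snapshot('side')
plan(.5632,-.2882,.0182,-3.25)"
```

```text
at [ 0.5646 -0.2879  0.1331] yaw -3.24 t 57.55 open 0.823 F [ 0.8 -0.6  0.5]
shift mm [ -1.4   0.4 114.9] rot [ 0.01 -0.02  0.01]
```

carry_out(
  commands=[
    [-0.001,0.0,0.015,0,0,0],
    [-0.001,0.0,0.04,0,0,0],
    [-0.001,0.0,0.065,0,0,0],
    [-0.001,0.0,0.088,0,0,0],
    [-0.001,0.0,0.103,0,0,0],
    [-0.001,0.0,0.111,0,0,0],
    [-0.001,0.0,0.114,0,0,0],
    [-0.001,0.0,0.114,0,0,0],
    [-0.001,0.0,0.114,0,0,0],
    [-0.001,0.0,0.114,0,0,0],
  ],
)

```text
clock: 58.55
tool_pos: [0.5639, -0.2887, 0.0199]
eef_rot: [1.0, -0.029, 0.001, 0.0]
contact_force: [-0.9, 0.6, 0.7]
opening: 0.823
```

```bash
python3 -c "
from h import *
plan(.5632,-.2882,.0182,-3.25)"
```

```text
at [ 0.5639 -0.2887  0.0199] yaw -3.31 t 58.55 open 0.823 F [-0.9  0.6  0.7]
shift mm [-0.7 -0.5  1.7] rot [ 0.04 -0.09 -0.06]
```

carry_out(
  commands=[
    [0,-0.0005,0.001,0,0,0],
    [0,-0.0005,0.001,0,0,0],
    [0,-0.0005,0.001,0,0,0],
    [0,-0.0005,0.001,0,0,0],
    [0,-0.0005,0.001,0,0,0],
    [0,-0.0005,0.001,0,0,0],
    [0,-0.0005,0.001,0,0,0],
  ],
  fingers=200,
)

```text
clock: 59.25
tool_pos: [0.5633, -0.2879, 0.018]
eef_rot: [1.0, -0.029, 0.0, 0.0]
contact_force: [0.0, -0.5, 2.2]
opening: 0.556
```

carry_out(
  commands=[
    [0,0,-0.004,0,0,0],
    [0,0,-0.015,0,0,0],
    [0,0,-0.04,0,0,0],
    [0,0,-0.07,0,0,0],
    [0,0,-0.1,0,0,0],
    [0,0,-0.122,0,0,0],
    [0,0,-0.13,0,0,0],
    [0,0,-0.13,0,0,0],
  ],
)

```text
clock: 60.05
tool_pos: [0.5638, -0.2882, 0.1493]
eef_rot: [1.0, -0.029, 0.001, 0.0]
contact_force: [0.4, -0.1, -2.1]
opening: 0.559
```

```bash
python3 -c "
from h import *
plan(.5731,.0023,.15,-3.25)"
```

```text
at [ 0.5638 -0.2882  0.1493] yaw -3.31 t 60.05 open 0.559 F [ 0.4 -0.1 -2.1]
shift mm [  -7.5 -290.5   -1. ] rot [ 0.05 -0.13 -0.06]
```

carry_out(
  commands=[
    [0,-0.015,0,0,0,0],
    [-0.001,-0.045,0,0,0,0],
    [-0.002,-0.08,0,0,0,0],
    [-0.003,-0.115,0,0,0,0],
    [-0.004,-0.15,0,0,0,0],
    [-0.005,-0.185,0,0,0,0],
    [-0.006,-0.22,0,0,0,0],
    [-0.007,-0.25,0,0,0,0],
    [-0.0075,-0.275,0,0,0,0],
    [-0.0075,-0.2905,0,0,0,0],
    [-0.0075,-0.2905,0,0,0,0],
    [-0.0075,-0.2905,0,0,0,0],
  ],
)

```text
clock: 61.25
tool_pos: [0.5719, 0.0016, 0.1473]
eef_rot: [1.0, -0.029, -0.001, 0.001]
contact_force: [0.5, -0.3, -0.2]
opening: 0.56
```

carry_out(
  commands=[
    [0,0,0,0,0,0],
    [0,0,0.0,0,0,0],
    [0,0,0.015,0,0,0],
    [0,0,0.03,0,0,0],
    [0,0,0.03,0,0,0],
    [0,0,0.03,0,0,0],
  ],
)

```text
clock: 61.85
tool_pos: [0.5724, 0.0018, 0.118]
eef_rot: [1.0, -0.029, -0.0, 0.0]
contact_force: [-0.1, 1.2, -0.8]
opening: 0.553
```

```bash
python3 -c "
from h import *
for i in range(3): p=r.snapshot('side')
plan(.5731,.0024,.0201,-3.25)"
```

```text
at [0.5731 0.0023 0.1187] yaw -3.33 t 62.0 open 0.555 F [ 0.6  0.3 -2.4]
shift mm [-0.2 -0.1 98.6] rot [-0.   -0.09 -0.08]
```

carry_out(
  commands=[
    [0,0,0.015,0,0,0],
    [0,0,0.035,0,0,0],
    [0,0,0.055,0,0,0],
    [0,0,0.072,0,0,0],
    [0,0,0.085,0,0,0],
    [0,0,0.092,0,0,0],
    [0,0,0.096,0,0,0],
    [0,0,0.0975,0,0,0],
    [0,0,0.098,0,0,0],
    [0,0,0.098,0,0,0],
  ],
)

```text
clock: 63.0
tool_pos: [0.5729, 0.0026, 0.0204]
eef_rot: [1.0, -0.029, 0.001, -0.0]
contact_force: [-0.5, 1.0, -2.2]
opening: 0.559
```

carry_out(
  commands=[
    [0,0,0.0005,0,0,0],
    [0,0,0.001,0,0,0],
    [0,0,0.001,0,0,0],
  ],
)

```text
clock: 63.3
tool_pos: [0.573, 0.0026, 0.02]
eef_rot: [1.0, -0.029, 0.001, 0.0]
contact_force: [-2.1, 0.4, 5.0]
opening: 0.559
```

carry_out(
  commands=[
    [0,0,0,0,0,0],
    [0,0,0,0,0,0],
    [0,0,0,0,0,0],
    [0,0,0,0,0,0],
    [0,0,-0.015,0,0,0],
    [0,0,-0.045,0,0,0],
    [0,0,-0.08,0,0,0],
    [0,0,-0.115,0,0,0],
    [0,0,-0.15,0,0,0],
    [0,0,-0.16,0,0,0],
  ],
  fingers=45,
)

```text
clock: 64.3
tool_pos: [0.5748, 0.0026, 0.1836]
eef_rot: [1.0, -0.029, 0.004, -0.0]
contact_force: [0.6, -1.2, 0.1]
opening: 0.824
```

carry_out(
  commands=[
    [0,0.015,0,0,0,0],
    [-0.01,0.05,0,0,0,0],
    [-0.02,0.09,0,0,0,0],
    [-0.03,0.13,0,0,0,0],
    [-0.045,0.17,0,0,0,0],
    [-0.06,0.21,0,0,0,0],
    [-0.075,0.25,0,0,0,0],
    [-0.09,0.29,0,0,0,0],
    [-0.1,0.32,0,0,0,0],
    [-0.1,0.34,0,0,0,0],
    [-0.1,0.34,0,0,0,0],
  ],
)

```text
clock: 65.4
tool_pos: [0.4497, -0.3354, 0.1774]
eef_rot: [0.999, -0.032, -0.002, 0.001]
contact_force: [0.8, 0.9, 0.2]
opening: 0.82
```

```bash
python3 - <<'E'
from h import *
p=shot('top','t20'); p2=shot('side','s20')
for l in ["grease_pot_center","spray_can_center","white_bottle_center","amber_jar_center","mat_clear","mug","calculator","stapler"]:
  for q in (p,p2): print(l,[(round(d['p'],2),np.round(d['xyz'],4).tolist()) for d in r.spot_point(q,l)[:1]])
# image diff vs. start
for n,q in(("top",p),("side",p2)):
    a=cv2.imread(f"pics/{n}0.png"); 
    d=cv2.absdiff(cv2.GaussianBlur(a,(3,3),0),cv2.GaussianBlur(q["img"],(3,3),0)).max(2); cv2.imwrite(f"pics/d_{n}.png",np.clip(d.astype(int)*3,0,255).astype(np.uint8))
m,c,s=blob(p,(20,120,120),(35,255,255),(100,220,160,290)); print("lid",s,c,ray(p,c,.044)[0])
m,c,s=blob(p,(50,100,40),(75,255,255),(225,190,255,220)); print("jar",c,'was 238.03 203.73')
m,c,s=blob(p,(0,150,100),(8,255,255),(250,165,280,195)); print("red",c,'was 265.09,179.93')
cv2.imwrite('pics/side_pair.png',np.hstack([cv2.resize(x[140:250,200:320],None,fx=3.3,fy=4) for x in (cv2.imread('pics/side0.png'),p2['img'])]))
E
```

```text
grease_pot_center [(0.89, [0.4264, 0.2915, 0.0278])]
grease_pot_center [(0.8, [0.4284, 0.2878, 0.0197])]
spray_can_center [(0.55, [0.6257, -0.0534, 0.0631])]
spray_can_center [(0.94, [0.6261, -0.0583, 0.0604])]
white_bottle_center [(0.64, [0.6289, 0.055, 0.0573])]
white_bottle_center [(0.91, [0.6346, 0.0566, 0.0582])]
amber_jar_center [(0.61, [0.5741, 0.0018, 0.0597])]
amber_jar_center [(0.86, [0.574, 0.0015, 0.0564])]
mat_clear [(0.91, [0.427, 0.2978, 0.0064])]
mat_clear [(0.72, [0.4243, 0.2895, 0.0033])]
mug [(0.72, [0.6273, 0.0559, 0.0603])]
mug [(0.69, [0.7416, 0.18, -0.0015])]
calculator [(0.94, [0.7499, -0.2234, -0.0001])]
calculator [(0.98, [0.7533, -0.2227, -0.0019])]
stapler [(0.86, [0.7789, -0.0029, -0.0041])]
stapler [(0.94, [0.7821, -0.0044, 0.0014])]
lid [109 256  19  18 268] [117.66044776 264.57462687] [0.42764533 0.28960121 0.044     ]
jar [238.10238908 203.86006826] was 238.03 203.73
red [264.83060109 180.06010929] was 265.09,179.93
```

View pics/t20.png

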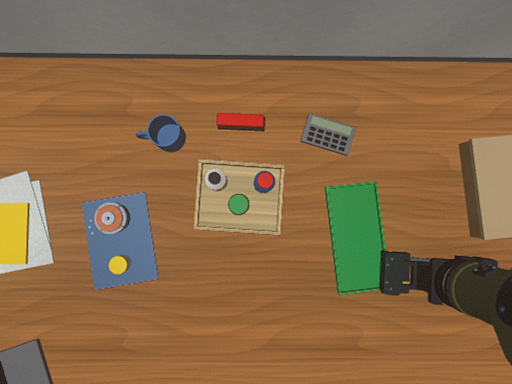

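View pics/d_top.png

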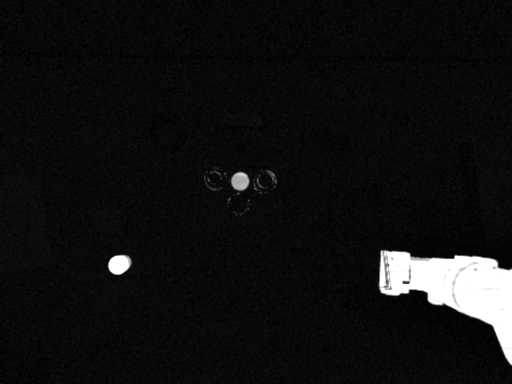

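View pics/side_pair.png

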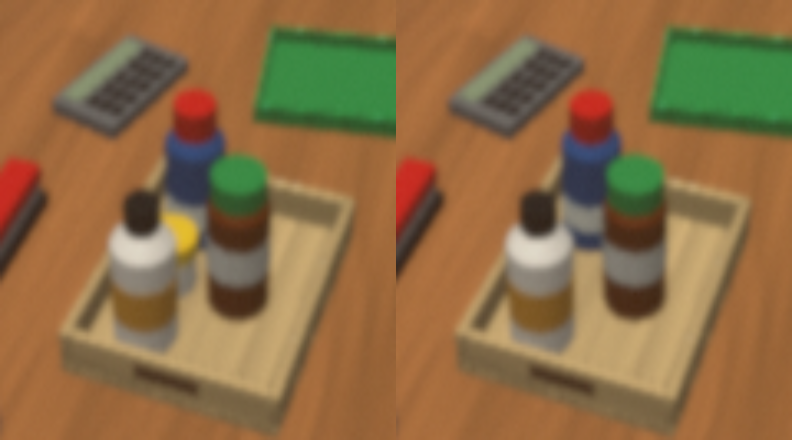

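The top-view difference image shows only thin rings at the three containers, so they are within a fraction of a pixel. The pot is at (118,265) on the mat and the bystanders are unchanged. Handing in.

```bash
python3 -c "
from h import *
print(r.finish_job())"
```

```text
the job is handed in; nothing more can be done
None
```

The grease pot is standing on the clear half of the blue mat, and the spray can, white bottle and jar are back where they stood in the stock tray. I set the jar, can and bottle aside on the green tray first. Then I moved the pot, returned the three, and handed in at about 65 s of the 144 s allowed.

**Last checks:**
- **Pot:** it is at (0.428, 0.290) m, about 1 mm from my estimate of the clear-half middle. One top-view network reading put that middle about 8 mm away in y; the side view and my own fit of the mat did not agree with it.
- **Three containers:** the jar and can caps came back within 0.3 pixel (under 1 mm) of where they started. I compared the bottle by eye and in the difference image, which shows only a thin ring. Before-and-after side views show all three upright.
- **Mug, calculator and stapler:** they show no change in the top-view difference image. One top-view reading mistook the bottle for the mug; the side view has the mug in its original place.

**Things that disagreed:**
- **Fingertip height:** the fingertips were about 33 mm higher than the reported TCP. My first grip on the jar therefore closed on its cap, and I opened and regripped lower before lifting it.
- **Contact forces:** the highest reading I saw when setting things down was about 11.5 N, well under the limits.

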